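# Find the short foot of the etching press and wedge it

## Robot

A 6-joint arm with a two-finger parallel gripper is mounted at the origin on the work surface. World frame = base frame: x ahead of the robot, y to its left, z up, the work surface at z = 0. Lengths are in m, angles in rad, forces in N, time in s.
With the tool pointing down it reaches from about 0.225 to 0.875 m from the base axis. Payload 3.4 kg.
Tool frame: the origin (TCP) lies at the very end of the fingers, on their centre line; the grasp point (between the pads) lies 19 mm behind it (grip_depth is the distance from the TCP to the grasp point, in m); x points along the fingers, z is the direction in which the jaws open and shut, and the axes are right-handed (so a half turn about x gives the same grasp; the last joint's range is limited). The gripper opens to 85 mm and grips with 20 to 120 N. Pads are 22 mm wide; open, the fingers measure 114 mm over their backs; the gripper's body (76 mm by 85 mm) begins 54 mm behind the grasp point. The pads swing forward as they close: fully open they stand 13 mm farther back than shut.
Start: joints at [-1.406, 0.276, 1.505, -0, 1.361, -0.121], TCP at [0.162, -0.552, 0.231] pointing down, gripper open.
Joint ranges: [-2.89, 2.89], [-0.75, 2.08], [0.22, 2.7], [-1.18, 4.32], [0.11, 2.71], [-2.7, 2.7]. Speed limits (rad/s): [2.57, 2.57, 3.14, 3.14, 3.14, 3.14].

## Interface

Orientations are given as a unit quaternion [w, x, y, z].
In Python, from rig import get_state, get_image, sign_off, grip_depth gives the robot as it stands. The module is installed in compiled form; this text tells all that it offers.
- The arm moves only by the tool arm_command, never from a script. Its argument "series" is a list of rows, each an object with "dp": the shift along the tool's x, y, z scaled (see below), a list of three; "angular": the turn, a rotation vector about the tool's x, y, z scaled (see below), a list of three; "gripper": the finger opening in mm, from 0 to 85.4. A call has exactly 8 rows; each row shifts and turns the pose as measured when the row begins, along the tool's axes as they then stand; what a row does not reach is not made up. The controller multiplies each number of a shift by 0.12 m and each number of a turn by 90 degrees. A row lasts 1/8 s, in which the tool goes at most 62.5 mm and 10.7 degrees, less where a joint would pass 70% of its speed; a pose out of reach is approached as far as the arm can. A call with a number of a shift or a turn outside -1 to 1 is refused whole. A call with a gripper value outside its range is refused whole. The fingers move at their own pace and stop on an object; "grip_force" is the grip in N (left out, the last holds). Time passes only in rows, so rows that do not move let the fingers close, or fill a call up. It gives the time, the measured TCP pose, the force and the opening at its end, in the units of the state.
- get_state(): the state, without advancing time (a new reading comes with each control period).
- get_image(name): name is "scene" or "top"; returns a dict with "image" (400x640x3 uint8, blue, green, red), "depth" (400x640 float32, m along the optical axis (not along the pixel's ray), 0 where there is no reading), "mtx" (3x3 intrinsics, pixels), "view" (4x4, takes a point from world to camera coordinates). Camera axes: x right, y up, looking along -z (the intrinsics and any distortion apply to the point x, -y, -z); pixel columns grow to the right and rows downward; lengths in m; the calibration is good to about 2 mm. A picture is of the moment at which its call begins.
- sign_off(): hands the job in, once; it reports no verdict.
The state is a dict: "clock": time; "qpos": joint angles; "qd": joint speeds; "effort": joint torques, N m; "position": TCP position; "ee_rot": TCP orientation; "contact_force": force on the tool from outside, world axes, zero at the start; "moment": the same for the moment, N m; "width": finger opening in m.
Only numpy, scipy, OpenCV 4.12 (cv2) and the standard library are available. Lean on these libraries where they do the work, as an engineer would, in place of code of your own. Each camera call takes 0.05 s, during which the arm holds its last target. There are 200 camera calls.

## Task

The etching press rocks because one of the two rubber feet on the side facing the open bench is too short: slide the feeler blade flat along the bench under the feet, to find the foot where it goes well in (at the other it jams against the rubber). Start the wedge, thin end first, squarely under the middle of that foot by hand no further than it slides freely, then drive it in with the mallet until it goes no further. Leave the wedge there and the blade and mallet lying flat on the open bench, clear of the press and of the wedge, with nothing else on the bench disturbed.

Things in the scene. Friction and masses are not known exactly. Their poses are not given: they have to be found in the camera images.
- press: grey tabletop etching press, fixed. Origin on the bench, mid-press. x points from its open side (the two feet in question, to the robot's right) into the press, y along that side away from the robot, z up. A 250 mm long flange, 28 to 40 mm above the bench, starts 15 mm in from the feet's front faces; the side frame, 270 mm high, 53 mm in. Free space under the press behind the feet.
- foot_near (a point): point on the bench below the middle of the front face of the rubber foot nearer the robot. Axes as the press: x in under the foot, y along its face. Both feet: rubber block 45 mm wide (y), 45 mm deep (x), upright front face. One foot (near or far, it varies) stands on the bench; the other is short, flat underside 8 mm above the bench.
- foot_far (a point): the same point of the foot farther from the robot, 160 mm from the other along the press's y.
- short_pad (a joint): how far the rubber of the short foot (whichever it is) is squeezed up, in m: 0 free (gap 8 mm), 0.003 at its hard stop (gap 11 mm). Springy, 3 N per mm; driving the wedge under it takes up to about 15 N, then it stops dead.
- blade: feeler blade with a grip, lying flat: steel strip 150 x 30 x 4 mm with a wooden grip block on its rear part. Origin on the underside below the grip; x towards the tip, z up. Strip from x = -40 to 110 mm; grip from x = -40 to 35 mm, 24 mm wide (y), 4 to 38 mm above the underside. 0.17 kg, balance point about x = 25 mm.
- blade_tip (a point): middle of the blade's front edge, on its underside: 110 mm ahead of the blade's origin.
- wedge: hardwood wedge lying flat: 120 mm long, 36 mm wide, flat underside, thickness rising evenly from 3 mm (thin end) to 21 mm (butt). Origin mid-underside; x towards the thin end, z up. About 40 g. Under the short foot it first touches the rubber with its thin end 33 mm in from the front face and stops hard 53 mm in.
- wedge_tip (a point): middle of the thin end's lower edge, 60 mm ahead of the wedge's origin.
- mallet: wooden mallet lying on its side. Origin on its underside, below the handle near the head; x along the handle to the head, z up. Head x = 35 to 95 mm, z = 0 to 50 mm, flat striking faces at y = -45 and 45 mm (use either). Handle x = -115 to 35 mm, 24 x 24 mm, axis 25 mm above the underside. About 0.3 kg, balance point about x = 35 mm.
- mallet_head (a point): centre of the mallet's head, 65 mm ahead of the mallet's origin and 25 mm up.
- paint_bottle: bystander, to be left alone: blue plastic paint bottle, 64 mm across, 170 mm tall; origin in the middle of its underside.
- ink_pot: bystander, to be left alone: squat steel ink pot, 36 mm across, 40 mm tall; origin in the middle of its underside.
- tint_pot: bystander, to be left alone: small glass pot with black cap, 36 mm across, 50 mm tall, standing between the tools; origin in the middle of its underside.
- blue_cup: bystander, to be left alone: blue ceramic cup, 76 mm across, 75 mm tall; origin in the middle of its underside.
- brush_jar: bystander, to be left alone: green glass jar of brushes, 80 mm across, about 245 mm tall with the brushes; origin in the middle of its underside.
There are look-alikes about, which are no part of the job. Of the things shaped like the wedge, the wooden one is meant.

How it is judged:
By the outcome, as a careful person would: the job done as asked, in the order asked, and still so for the second after the job is handed in, with the robot touching nothing.
It also fails if it takes over 72 s, if anything falls off the work surface, if the arm or the gripper's body presses on something with over 40 N, if the wrist force passes 120 N, or if a joint passes its speed limit or range.

## Working session

There is one attempt and no reset: what is moved stays moved. The work goes in short steps, Python scripts to look and compute and a tool call to move; the robot and the scene stay as the last step left them, time stands still between calls to the robot, and variables do not carry over. Pictures are saved under pics/ and viewed, about 8 in all and at most 12, crops included, and the job is handed in when it is done.

Besides the shell and the picture viewer there is one more tool, called after "Call:" as name([rows], argument=value, ...), one row to a line, values as JSON. arm_command: Moves the arm, as the interface text tells. Its arguments: {"type":"object","properties":{"series":{"type":"array","items":{"type":"object","properties":{"dp":{"type":"array","items":{"type":"number"}},"angular":{"type":"array","items":{"type":"number"}},"gripper":{"type":"number"}}}},"grip_force":{"type":"number"}},"required":["series"]}

```bash
mkdir -p pics
cat > h.py <<'E'
import numpy as np, cv2
from rig import get_state,get_image,sign_off,grip_depth
from scipy.spatial.transform import Rotation as R
def grab(n):
    d=get_image(n); np.savez(''+n+'.npz',**d); return d
def load(n): return dict(np.load(''+n+'.npz'))
def cloud(d):
    K=d['mtx'];V=d['view'];z=d['depth'].astype(float)
    v,u=np.mgrid[0:z.shape[0],0:z.shape[1]]
    x=(u-K[0,2])/K[0,0]*z; y=(v-K[1,2])/K[1,1]*z
    P=np.stack([x,-y,-z,np.ones_like(z)],-1)
    W=P@np.linalg.inv(V).T
    W=W[...,:3]; W[z==0]=np.nan
    return W
def proj(d,p):
    p=np.atleast_2d(p);c=np.c_[p,np.ones(len(p))]@d['view'].T
    c=c[:,:3]*[1,-1,-1]; q=c@d['mtx'].T
    return q[:,:2]/q[:,2:]
def st():
    s=get_state(); print('t',round(s['clock'],2),'p',np.round(s['position'],4),'q',np.round(s['ee_rot'],4),'F',np.round(s['contact_force'],1),'w',round(s['width'],4),'j',np.round(s['qpos'],3)); return s
def Rt(s): q=s['ee_rot']; return R.from_quat([q[1],q[2],q[3],q[0]])
E
python3 - <<'E'
from h import *
s=st(); print(Rt(s).as_matrix().round(3), grip_depth)
for n in('scene','top'):
    d=grab(n); cv2.imwrite(f'pics/{n}0.png',d['image']); print(d['mtx'].round(1),d['view'].round(3))
E
```

```text
t 0.0 p [ 0.162  -0.5512  0.2304] q [ 0.5657  0.4241  0.5666 -0.4232] F [-0.2 -0.3 -0.1] w 0.0854 j [-1.406  0.277  1.506  0.     1.361 -0.121]
[[-0.     0.959  0.282]
 [ 0.002  0.282 -0.959]
 [-1.     0.    -0.002]] 0.0187
[[378.3   0.  318.8]
 [  0.  378.3 197.2]
 [  0.    0.    1. ]] [[-0.063  0.998 -0.011 -0.009]
 [-0.545 -0.026  0.838  0.221]
 [ 0.836  0.059  0.546 -1.442]
 [ 0.     0.     0.     1.   ]]
[[503.2   0.  318.3]
 [  0.  503.2 193.6]
 [  0.    0.    1. ]] [[ 0.021 -1.     0.009  0.022]
 [ 0.982  0.023  0.185 -0.507]
 [-0.185  0.005  0.983 -1.499]
 [ 0.     0.     0.     1.   ]]
```

View pics/top0.png

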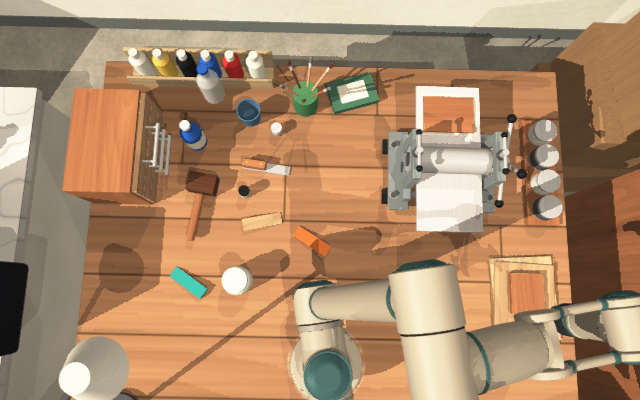

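View pics/scene0.png

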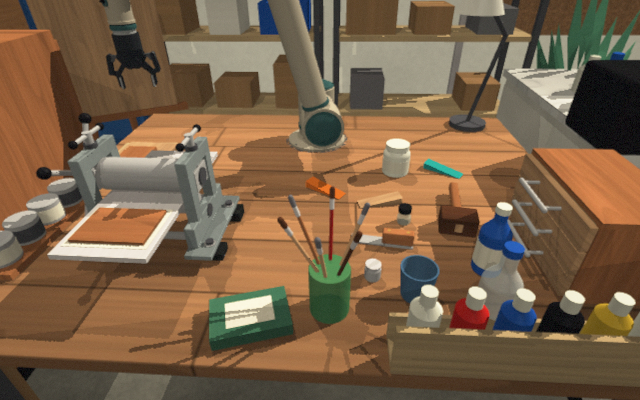

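The top view has three wedge-shaped things: pale wood at (262,221), orange at (311,240) and teal at (188,281). I take the wooden one. The blade is at (265,166), the mallet at (198,200), the feet at (385,146) and (385,196), the tint pot at (244,190) and the ink pot at (277,129). Next is a close crop with measurements.

Run:
```python
from h import *
d=load('top');W=cloud(d);np.set_printoptions(precision=4,suppress=True)
im=d['image'][110:260,170:410]; cv2.imwrite('pics/crop1.png',cv2.resize(im,None,fx=3.3,fy=3.3,interpolation=cv2.INTER_CUBIC))
def blob(n,u0,v0,u1,v1,zmin,zmax):
    w=W[v0:v1,u0:u1].reshape(-1,3);w=w[(w[:,2]>zmin)&(w[:,2]<zmax)]
    r=cv2.minAreaRect((w[:,:2]*1000).astype(np.float32)); b=cv2.boxPoints(r)
    print(n,len(w),'c',np.array(r[0]).round(1),'size',np.array(r[1]).round(1),'ang',round(r[2],1),'zmax',w[:,2].max().round(4),'corners',b.round(0).tolist())
print('bench z',np.nanmedian(W[230:260,340:380,2]),np.nanmedian(W[150:180,310:350,2]),np.nanmedian(W[200:230,215:235,2]))
blob('wedge',235,207,288,235,.004,.03)
blob('wedgebutt',235,207,288,235,.014,.03)
blob('blade',236,152,295,180,.0025,.05)
blob('grip',236,152,295,180,.02,.05)
blob('mallet',180,165,222,245,.01,.07)
blob('mhead',180,165,222,245,.042,.07)
blob('mhandle',180,165,222,245,.028,.04)
blob('tint',236,182,252,200,.02,.07)
blob('ink',268,120,286,138,.02,.07)
blob('bottle',178,115,210,152,.02,.2)
blob('cup',234,96,264,128,.02,.2)
blob('orange',290,222,335,258,.004,.03)
blob('footF',379,137,390,157,.003,.03)
blob('footN',379,187,390,207,.003,.03)
for v in(141,145,150,190,195,200): print(v,W[v,378:396].round(3)[:, :].tolist())
```

```text
bench z -2.961425967296094e-05 -0.00033149440304425237 -0.0004996100270915349
wedge 529 c [424.9 210.5] size [ 85.  163.2] ang 1.4 zmax 0.0288 corners [[380.0, 291.0], [384.0, 128.0], [469.0, 130.0], [465.0, 293.0]]
wedgebutt 173 c [420.7 219.1] size [36.2 95.6] ang 13.4 zmax 0.0288 corners [[392.0, 261.0], [414.0, 168.0], [449.0, 177.0], [427.0, 270.0]]
blade 630 c [602.2 205.4] size [ 89.6 185.7] ang 1.4 zmax 0.0483 corners [[555.0, 297.0], [560.0, 111.0], [649.0, 114.0], [645.0, 299.0]]
grip 204 c [602.2 237.5] size [73.8 26.1] ang 82.2 zmax 0.0483 corners [[584.0, 203.0], [610.0, 199.0], [620.0, 272.0], [594.0, 276.0]]
mallet 1060 c [474.4 417.3] size [ 98.9 223.6] ang 69.4 zmax 0.0585 corners [[352.0, 410.0], [562.0, 332.0], [596.0, 424.0], [387.0, 503.0]]
mhead 577 c [463.8 407.1] size [ 91.  206.9] ang 79.9 zmax 0.0585 corners [[354.0, 380.0], [558.0, 344.0], [574.0, 434.0], [370.0, 470.0]]
mhandle 353 c [468.6 415.4] size [ 86.4 212.4] ang 67.7 zmax 0.04 corners [[354.0, 416.0], [550.0, 335.0], [583.0, 415.0], [387.0, 496.0]]
tint 116 c [512.5 263.6] size [31.9 31.6] ang 78.9
[... 2804 characters left out ...]
, -0.171, 0.029], [0.51, -0.174, 0.03], [0.51, -0.177, 0.033], [0.511, -0.181, 0.026], [0.509, -0.182, 0.039], [0.509, -0.185, 0.038], [0.508, -0.188, 0.042], [0.507, -0.19, 0.05], [0.508, -0.193, 0.046], [0.508, -0.196, 0.048], [0.508, -0.199, 0.046], [0.508, -0.203, 0.045]]
200 [[0.5, -0.156, -0.004], [0.501, -0.16, -0.007], [0.5, -0.163, -0.005], [0.5, -0.166, -0.002], [0.496, -0.166, 0.019], [0.493, -0.167, 0.035], [0.495, -0.171, 0.029], [0.495, -0.175, 0.025], [0.495, -0.177, 0.028], [0.495, -0.18, 0.031], [0.493, -0.182, 0.038], [0.493, -0.185, 0.041], [0.494, -0.188, 0.038], [0.493, -0.191, 0.039], [0.492, -0.193, 0.044], [nan, nan, nan], [0.493, -0.2, 0.044], [0.494, -0.204, 0.038]]
```

View pics/crop1.png

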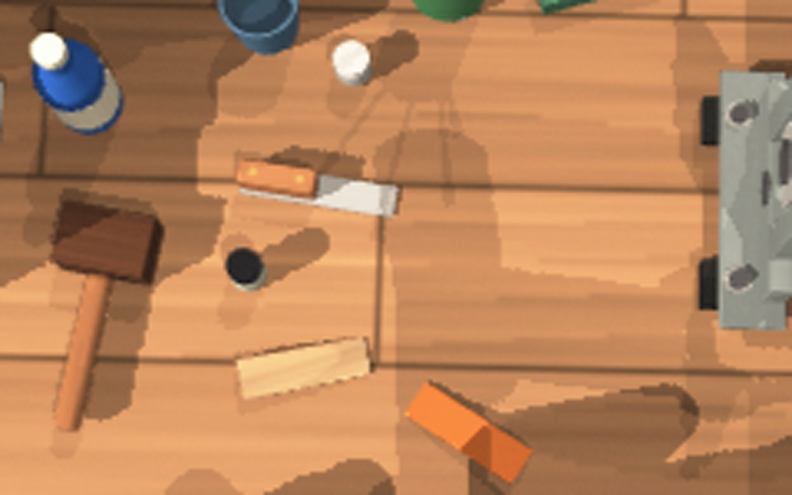

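The crop confirms the choice: pale wooden wedge with its butt left at (240,383) and thin end right at (368,355), blade tip right at (394,202), mallet head at (107,240) with its handle toward the robot. The feet are at (709,122) and (708,284). Next I turn corners at known heights into poses.

```bash
cat >> h.py <<'E'
def bp(d,u,v,z):
    K=d['mtx'];V=d['view'];C=-V[:3,:3].T@V[:3,3]
    r=V[:3,:3].T@np.array([(u-K[0,2])/K[0,0],-(v-K[1,2])/K[1,1],-1]); return C+r*(z-C[2])/r[2]
def plan(p,az,n,s=None):
    """rows from the present pose to TCP p, tool-z azimuth az(deg), pointing down"""
    s=s or get_state(); r=Rt(s).as_matrix(); a0=np.degrees(np.arctan2(r[1,2],r[0,2])); da=(az-a0+180)%360-180
    D=np.array(p)-s['position']
    print('az0',a0.round(2),'daz',round(da,2),'D',D.round(4),'tilt x',r[:,0].round(4))
    for i in range(n):
        f=np.radians(a0+da*i/n); M=np.array([[0,0,-1],[-np.sin(f),np.cos(f),0],[np.cos(f),np.sin(f),0]])
        print('{"dp":%s,"angular":[%.3f,0,0]}'%((M@D/n/.12).round(3).tolist(),-da/n/90))
E
python3 - <<'E'
from h import *
d=load('top')
np.set_printoptions(precision=4,suppress=True)
def c(cx,cy,z): return bp(d,170+(cx+.5)/3.3-.5,110+(cy+.5)/3.3-.5,z)
def show(n,pts):
    P=np.array([c(*p) for p in pts]); print(n,P[:,:2].tolist(),'sides',[round(float(np.linalg.norm(P[i,:2]-P[(i+1)%len(P),:2])),4) for i in range(len(P))],'cen',P.mean(0)); return P
W=show('wedge bL,bR(top),tR,tL',[(235,364,.021),(246,400,.021),(371,371,.003),(365,337,.003)])
B=show('grip',[(239,159,.038),(317,168,.038),(314,194,.038),(236,184,.038)])
T=show('tip',[(398,187,.004),(389,215,.004)])
M=show('mhead',[(63,201,.05),(161,217,.05),(145,283,.05),(52,265,.05)])
H=show('handle',[(58,428,.037),(80,428,.037),(108,278,.037),(86,273,.037)])
N=show('near',[(700,257,.028),(698,309,.028)])
F=show('far',[(703,97,.028),(701,145,.028)])
# colour-mask fits
im=d['image'];hsv=cv2.cvtColor(im,cv2.COLOR_BGR2HSV)
for v in (221,215,227): print(v,[tuple(hsv[v,u]) for u in (250,262,275,300)])
E
```

```text
wedge bL,bR(top),tR,tL [[0.42323938595175403, 0.27088355279841114], [0.3896707619148301, 0.25895549065514156], [0.4218453776175707, 0.14461479931823107], [0.4542477871304904, 0.1514448179613549]] sides [0.0356, 0.1188, 0.0331, 0.1234] cen [0.4223 0.2065 0.012 ]
grip [[0.6167109172813923, 0.27433716483185533], [0.6096872303054014, 0.2001409156213212], [0.5843370733553703, 0.20194013654618712], [0.5922960393830818, 0.2759636909445262]] sides [0.0745, 0.0254, 0.0745, 0.0245] cen [0.6008 0.2381 0.038 ]
tip [[0.6013030657198903, 0.1246907497036274], [0.5733734564233046, 0.13247617832929087]] sides [0.029, 0.029] cen [0.5873 0.1286 0.004 ]
mhead [[0.5692120505765933, 0.43477584869773755], [0.5560544804679803, 0.34245887144607556], [0.49311111286912757, 0.3536155174636628], [0.5080862495774516, 0.4407540313882805]] sides [0.0932, 0.0639, 0.0884, 0.0614] cen [0.5316 0.3929 0.05  ]
handle [[0.35823377651801813, 0.42796548986573446], [0.3586839209617715, 0.4077961542027403], [0.49939983052880843, 0.39109204367089445], [0.5036768306998655, 0.4119249581227231]] sides [0.0202, 0.1417, 0.0213, 0.1
[... 187 characters left out ...]
5186297387584, -0.16738954716311477], [0.6436808708502575, -0.1653619449527335]] sides [0.0479, 0.0479] cen [ 0.6676 -0.1664  0.028 ]
221 [(np.uint8(18), np.uint8(107), np.uint8(248)), (np.uint8(17), np.uint8(114), np.uint8(243)), (np.uint8(17), np.uint8(113), np.uint8(242)), (np.uint8(14), np.uint8(137), np.uint8(132))]
215 [(np.uint8(13), np.uint8(135), np.uint8(229)), (np.uint8(15), np.uint8(120), np.uint8(227)), (np.uint8(15), np.uint8(118), np.uint8(233)), (np.uint8(13), np.uint8(139), np.uint8(184))]
227 [(np.uint8(17), np.uint8(112), np.uint8(244)), (np.uint8(14), np.uint8(129), np.uint8(220)), (np.uint8(14), np.uint8(136), np.uint8(227)), (np.uint8(11), np.uint8(190), np.uint8(243))]
```

Sizes and spacings match the description: feet 158 mm apart, grip 74.5x25, blade 110 mm and wedge 119x35. I'll fetch the blade first.

Run:
```python
from h import *
plan([.5993,.2257,.12],-7,16)
```

```text
az0 -73.63 daz 66.63 D [ 0.4373  0.7769 -0.1105] tilt x [-3.0e-04  1.6e-03 -1.0e+00]
{"dp":[0.058, 0.333, -0.324],"angular":[-0.046,0,0]}
{"dp":[0.058, 0.355, -0.299],"angular":[-0.046,0,0]}
{"dp":[0.058, 0.376, -0.272],"angular":[-0.046,0,0]}
{"dp":[0.058, 0.395, -0.244],"angular":[-0.046,0,0]}
{"dp":[0.058, 0.412, -0.215],"angular":[-0.046,0,0]}
{"dp":[0.058, 0.426, -0.185],"angular":[-0.046,0,0]}
{"dp":[0.058, 0.438, -0.153],"angular":[-0.046,0,0]}
{"dp":[0.058, 0.448, -0.121],"angular":[-0.046,0,0]}
{"dp":[0.058, 0.456, -0.088],"angular":[-0.046,0,0]}
{"dp":[0.058, 0.461, -0.055],"angular":[-0.046,0,0]}
{"dp":[0.058, 0.464, -0.021],"angular":[-0.046,0,0]}
{"dp":[0.058, 0.464, 0.013],"angular":[-0.046,0,0]}
{"dp":[0.058, 0.462, 0.046],"angular":[-0.046,0,0]}
{"dp":[0.058, 0.457, 0.08],"angular":[-0.046,0,0]}
{"dp":[0.058, 0.45, 0.113],"angular":[-0.046,0,0]}
{"dp":[0.058, 0.441, 0.145],"angular":[-0.046,0,0]}
```

Call:
arm_command([
  {"dp":[0,0.333,-0.324],"angular":[-0.046,0,0],"gripper":85},
  {"dp":[0,0.355,-0.3],"angular":[-0.046,0,0],"gripper":85},
  {"dp":[0,0.376,-0.272],"angular":[-0.046,0,0],"gripper":85},
  {"dp":[0,0.395,-0.244],"angular":[-0.046,0,0],"gripper":85},
  {"dp":[0,0.412,-0.215],"angular":[-0.046,0,0],"gripper":85},
  {"dp":[0,0.426,-0.185],"angular":[-0.046,0,0],"gripper":85},
  {"dp":[0,0.438,-0.153],"angular":[-0.046,0,0],"gripper":85},
  {"dp":[0,0.448,-0.121],"angular":[-0.046,0,0],"gripper":85},
])

```text
clock: 1.1
position: [0.3829, -0.1531, 0.2282]
ee_rot: [0.664, 0.243, 0.665, -0.24]
contact_force: [0.7, -0.2, -0.8]
width: 0.0853
```

Run:
```python
from h import *
st();plan([.5993,.2257,.12],-7,8)
```

```text
t 1.1 p [ 0.3829 -0.1531  0.2282] q [ 0.6641  0.2432  0.665  -0.24  ] F [ 0.7 -0.2 -0.8] w 0.0853 j [-0.553  0.029  1.819  0.004  1.295  0.143]
az0 -39.96 daz 32.96 D [ 0.2164  0.3788 -0.1082] tilt x [ 3.0e-04  4.6e-03 -1.0e+00]
{"dp":[0.113, 0.447, -0.081],"angular":[-0.046,0,0]}
{"dp":[0.113, 0.452, -0.048],"angular":[-0.046,0,0]}
{"dp":[0.113, 0.454, -0.016],"angular":[-0.046,0,0]}
{"dp":[0.113, 0.454, 0.017],"angular":[-0.046,0,0]}
{"dp":[0.113, 0.452, 0.05],"angular":[-0.046,0,0]}
{"dp":[0.113, 0.447, 0.082],"angular":[-0.046,0,0]}
{"dp":[0.113, 0.44, 0.114],"angular":[-0.046,0,0]}
{"dp":[0.113, 0.431, 0.145],"angular":[-0.046,0,0]}
```

Call:
arm_command([
  {"dp":[0.11,0.447,-0.08],"angular":[-0.046,0,0],"gripper":85},
  {"dp":[0.11,0.452,-0.048],"angular":[-0.046,0,0],"gripper":85},
  {"dp":[0.11,0.454,-0.016],"angular":[-0.046,0,0],"gripper":85},
  {"dp":[0.11,0.454,0.017],"angular":[-0.046,0,0],"gripper":70},
  {"dp":[0.11,0.452,0.05],"angular":[-0.046,0,0],"gripper":70},
  {"dp":[0.11,0.447,0.082],"angular":[-0.046,0,0],"gripper":70},
  {"dp":[0.11,0.44,0.114],"angular":[-0.046,0,0],"gripper":70},
  {"dp":[0.11,0.431,0.145],"angular":[-0.046,0,0],"gripper":60},
])

```text
clock: 2.1
position: [0.6005, 0.2419, 0.12]
ee_rot: [0.707, 0.034, 0.705, -0.034]
contact_force: [-0.1, -1.4, 0.6]
width: 0.0597
```

```bash
cat >> h.py <<'E'
def tilt(s=None):
    """angular y,z values to bring tool x to straight down"""
    s=s or get_state(); r=Rt(s); v=r.inv().apply([0,0,-1]); w=np.cross([1,0,0],v); print('tilt fix angular y,z',(w/(np.pi/2)).round(4))
E
python3 - <<'E'
from h import *
st();plan([.5993,.2257,.009],-7,4);tilt()
E
```

```text
t 2.1 p [0.6005 0.2419 0.12  ] q [ 0.7071  0.0344  0.7055 -0.0341] F [-0.1 -1.4  0.6] w 0.0597 j [ 0.276  0.456  1.509 -0.     1.174  0.373]
az0 -5.56 daz -1.44 D [-0.0012 -0.0162 -0.111 ] tilt x [ 2.3e-03  4.0e-04 -1.0e+00]
{"dp":[0.231, -0.034, 0.001],"angular":[0.004,0,0]}
{"dp":[0.231, -0.034, 0.001],"angular":[0.004,0,0]}
{"dp":[0.231, -0.034, 0.001],"angular":[0.004,0,0]}
{"dp":[0.231, -0.034, 0.001],"angular":[0.004,0,0]}
tilt fix angular y,z [ 0.      0.0014 -0.0004]
```

Call:
arm_command([
  {"dp":[0,-0.135,0],"angular":[0.016,0.001,0],"gripper":60},
  {"dp":[0.2,0,0],"angular":[0,0,0],"gripper":60},
  {"dp":[0.25,0,0],"angular":[0,0,0],"gripper":60},
  {"dp":[0.25,0,0],"angular":[0,0,0],"gripper":60},
  {"dp":[0.14,0,0],"angular":[0,0,0],"gripper":60},
  {"dp":[0.05,0,0],"angular":[0,0,0],"gripper":60},
  {"dp":[0,0,0],"angular":[0,0,0],"gripper":60},
  {"dp":[0,0,0],"angular":[0,0,0],"gripper":60},
])

```text
clock: 3.1
position: [0.5985, 0.2242, 0.0093]
ee_rot: [0.705, 0.043, 0.706, -0.044]
contact_force: [0.5, 0.1, 0.1]
width: 0.06
```

Run:
```python
from h import *
st();plan([.5993,.2257,.009],-7,1);tilt()
```

```text
t 3.1 p [0.5985 0.2242 0.0093] q [ 0.7053  0.0429  0.7063 -0.0439] F [0.5 0.1 0.1] w 0.06 j [ 2.500e-01  5.560e-01  1.648e+00 -1.000e-03  9.390e-01  3.740e-01]
az0 -7.04 daz 0.04 D [ 0.0008  0.0015 -0.0003] tilt x [-0.0014 -0.0013 -1.    ]
{"dp":[0.003, 0.013, 0.005],"angular":[-0.000,0,0]}
tilt fix angular y,z [ 0.     -0.0008  0.0009]
```

Call:
arm_command([
  {"dp":[0,0,0],"angular":[0,0,0],"gripper":10},
  {"dp":[0,0,0],"angular":[0,0,0],"gripper":10},
  {"dp":[0,0,0],"angular":[0,0,0],"gripper":10},
  {"dp":[0,0,0],"angular":[0,0,0],"gripper":10},
  {"dp":[0,0,0],"angular":[0,0,0],"gripper":10},
  {"dp":[-0.1,0,0],"angular":[0,0,0],"gripper":10},
  {"dp":[-0.2,0,0],"angular":[0,0,0],"gripper":10},
  {"dp":[-0.1,0,0],"angular":[0,0,0],"gripper":10},
], grip_force=60)

```text
clock: 4.1
position: [0.5985, 0.2245, 0.0599]
ee_rot: [0.705, 0.043, 0.706, -0.044]
contact_force: [0.4, -0.0, -2.3]
width: 0.0226
```

Run:
```python
from h import *
st();tilt()
d=grab('top');im=d['image'][110:215,230:330];cv2.imwrite('pics/b2.png',cv2.resize(im,None,fx=5,fy=5,interpolation=cv2.INTER_CUBIC))
```

```text
t 4.1 p [0.5985 0.2245 0.0599] q [ 0.7053  0.0428  0.7062 -0.0438] F [ 0.4 -0.  -2.3] w 0.0226 j [ 2.510e-01  5.020e-01  1.598e+00 -1.000e-03  1.044e+00  3.740e-01]
tilt fix angular y,z [ 0.     -0.0008  0.0009]
```

View pics/b2.png

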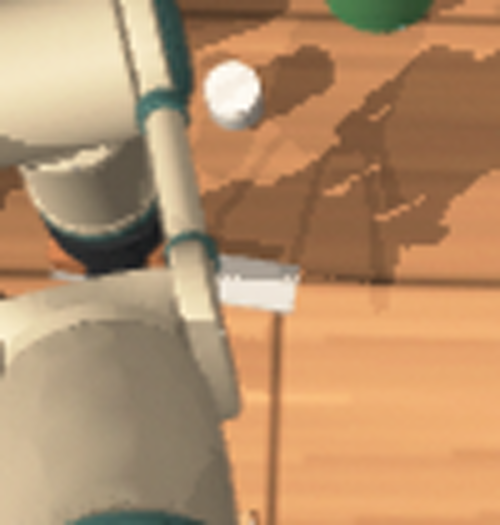

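The blade is in the jaws (opening 22.6 mm), with its tip at about (296,288) in the crop. Next, the near foot.

Run:
```python
from h import *
d=load('top');P=[bp(d,230+(a+.5)/5-.5,110+(b+.5)/5-.5,.0545) for a,b in((300,264),(293,313))];print(np.round(P,4),np.mean(P,0).round(4))
plan([.5117,-.0369,.06],-1.15,7)
```

```text
[[0.6014 0.1244 0.0545]
 [0.5702 0.1277 0.0545]] [0.5858 0.1261 0.0545]
az0 -7.02 daz 5.87 D [-0.0873 -0.2616 -0.0011] tilt x [ 3.e-04 -8.e-04 -1.e+00]
{"dp":[0.001, -0.322, -0.065],"angular":[-0.009,0,0]}
{"dp":[0.001, -0.321, -0.07],"angular":[-0.009,0,0]}
{"dp":[0.001, -0.32, -0.075],"angular":[-0.009,0,0]}
{"dp":[0.001, -0.319, -0.079],"angular":[-0.009,0,0]}
{"dp":[0.001, -0.317, -0.084],"angular":[-0.009,0,0]}
{"dp":[0.001, -0.316, -0.088],"angular":[-0.009,0,0]}
{"dp":[0.001, -0.315, -0.093],"angular":[-0.009,0,0]}
```

Call:
arm_command([
  {"dp":[0,-0.32,-0.065],"angular":[-0.009,0,0],"gripper":10},
  {"dp":[0,-0.35,-0.076],"angular":[-0.009,0,0],"gripper":10},
  {"dp":[0,-0.35,-0.08],"angular":[-0.009,0,0],"gripper":10},
  {"dp":[0,-0.35,-0.085],"angular":[-0.009,0,0],"gripper":10},
  {"dp":[0,-0.35,-0.09],"angular":[-0.009,0,0],"gripper":10},
  {"dp":[0,-0.28,-0.09],"angular":[-0.009,0,0],"gripper":10},
  {"dp":[0,-0.1,-0.05],"angular":[-0.009,0,0],"gripper":10},
  {"dp":[0,0,0],"angular":[0,0,0],"gripper":10},
])

```text
clock: 5.15
position: [0.5113, -0.0277, 0.0608]
ee_rot: [0.708, 0.007, 0.706, -0.007]
contact_force: [0.1, -0.7, -1.5]
width: 0.0226
```

Run:
```python
from h import *
st();tilt();plan([.5117,-.0369,.010],-1.15,1)
```

```text
t 5.15 p [ 0.5113 -0.0277  0.0608] q [ 0.7079  0.0067  0.7062 -0.0067] F [ 0.1 -0.7 -1.5] w 0.0226 j [-0.19   0.34   1.888  0.     0.911 -0.172]
tilt fix angular y,z [-0.      0.0015  0.    ]
az0 -1.08 daz -0.07 D [ 0.0004 -0.0092 -0.0508] tilt x [ 2.3e-03 -1.0e-04 -1.0e+00]
{"dp":[0.423, -0.077, 0.005],"angular":[0.001,0,0]}
```

Call:
arm_command([
  {"dp":[0.1,-0.03,0],"angular":[0,0.0015,0],"gripper":10},
  {"dp":[0.13,-0.03,0],"angular":[0,0,0],"gripper":10},
  {"dp":[0.1,0,0],"angular":[0,0,0],"gripper":10},
  {"dp":[0.06,0,0],"angular":[0,0,0],"gripper":10},
  {"dp":[0.02,0,0],"angular":[0,0,0],"gripper":10},
  {"dp":[0.005,0,0],"angular":[0,0,0],"gripper":10},
  {"dp":[0,0,0],"angular":[0,0,0],"gripper":10},
  {"dp":[0,0,0],"angular":[0,0,0],"gripper":10},
])

```text
clock: 6.15
position: [0.5136, -0.0326, 0.011]
ee_rot: [0.708, 0.005, 0.706, -0.006]
contact_force: [-0.7, -0.7, 1.7]
width: 0.0229
```

Run:
```python
from h import *
st();tilt();plan([.5117,-.0369,.010],-1.15,1)
d=grab('top');im=d['image'][130:220,290:410];cv2.imwrite('pics/b3.png',cv2.resize(im,None,fx=5,fy=5,interpolation=cv2.INTER_CUBIC))
```

```text
t 6.15 p [ 0.5136 -0.0326  0.011 ] q [ 0.7079  0.0052  0.7063 -0.0057] F [-0.7 -0.7  1.7] w 0.0229 j [-0.198  0.411  1.938 -0.     0.79  -0.183]
tilt fix angular y,z [-0.      0.0015  0.0004]
az0 -0.89 daz -0.26 D [-0.0019 -0.0043 -0.001 ] tilt x [ 2.3e-03 -7.0e-04 -1.0e+00]
{"dp":[0.008, -0.036, -0.016],"angular":[0.003,0,0]}
```

View pics/b3.png

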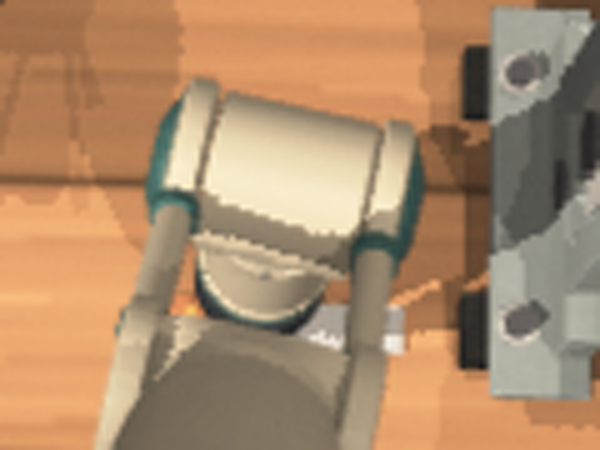

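The blade is touching the bench. Its tip edge is at crop (404,306–353) and the near foot's front edge is at (461,293–369).

Run:
```python
from h import *
d=load('top')
for a,b,z in((404,306,.004),(404,353,.004),(461,293,.028),(459,369,.028),(464,46,.028),(462,119,.028)): print(a,b,bp(d,290+(a+.5)/5-.5,130+(b+.5)/5-.5,z).round(4))
```

```text
404 306 [ 0.5277 -0.1313  0.004 ]
404 353 [ 0.4975 -0.1314  0.004 ]
461 293 [ 0.532  -0.1643  0.028 ]
459 369 [ 0.4839 -0.1629  0.028 ]
464 46 [ 0.6923 -0.1665  0.028 ]
462 119 [ 0.6443 -0.1651  0.028 ]
```

Call:
arm_command([
  {"dp":[-0.005,-0.06,-0.03],"angular":[0,0,0],"gripper":10},
  {"dp":[0,-0.06,0],"angular":[0,0,0],"gripper":10},
  {"dp":[0,-0.06,0],"angular":[0,0,0],"gripper":10},
  {"dp":[0,-0.04,0],"angular":[0,0,0],"gripper":10},
  {"dp":[0,-0.03,0],"angular":[0,0,0],"gripper":10},
  {"dp":[0,-0.03,0],"angular":[0,0,0],"gripper":10},
  {"dp":[0,-0.03,0],"angular":[0,0,0],"gripper":10},
  {"dp":[0,-0.03,0],"angular":[0,0,0],"gripper":10},
])

```text
clock: 7.2
position: [0.5095, -0.0678, 0.0119]
ee_rot: [0.708, 0.013, 0.706, -0.003]
contact_force: [2.0, 15.5, 5.8]
width: 0.0234
```

It met resistance (15 N) right at the face, so it jams at the near foot. I'll back off and try the far one.

Call:
arm_command([
  {"dp":[0,0.1,0],"angular":[0,0,0],"gripper":10},
  {"dp":[-0.03,0.15,0],"angular":[0,0,0],"gripper":10},
  {"dp":[-0.05,0.05,0],"angular":[0,0,0],"gripper":10},
  {"dp":[0,0,0.25],"angular":[0,0,0],"gripper":10},
  {"dp":[0,0,0.4],"angular":[0,0,0],"gripper":10},
  {"dp":[0,0,0.4],"angular":[0,0,0],"gripper":10},
  {"dp":[0,0,0.2],"angular":[0,0,0],"gripper":10},
  {"dp":[0,0,0],"angular":[0,0,0],"gripper":10},
])

```text
clock: 8.2
position: [0.6626, -0.0315, 0.0231]
ee_rot: [0.707, 0.011, 0.707, -0.002]
contact_force: [0.7, -0.2, -2.1]
width: 0.0232
```

Run:
```python
from h import *
st();tilt();plan([.6720,-.0340,.011],-0.95,1)
d=grab('top');im=d['image'][110:210,300:420];cv2.imwrite('pics/b4.png',cv2.resize(im,None,fx=5,fy=5,interpolation=cv2.INTER_CUBIC))
```

```text
t 8.2 p [ 0.6626 -0.0315  0.0231] q [ 0.7073  0.0107  0.7068 -0.0025] F [ 0.7 -0.2 -2.1] w 0.0232 j [-0.159  0.569  1.577  0.014  0.997 -0.148]
tilt fix angular y,z [ 0.      0.0004 -0.0074]
az0 -1.07 daz 0.12 D [ 0.0094 -0.0025 -0.0121] tilt x [ 9.000e-04  1.160e-02 -9.999e-01]
{"dp":[0.101, -0.019, 0.079],"angular":[-0.001,0,0]}
```

View pics/b4.png

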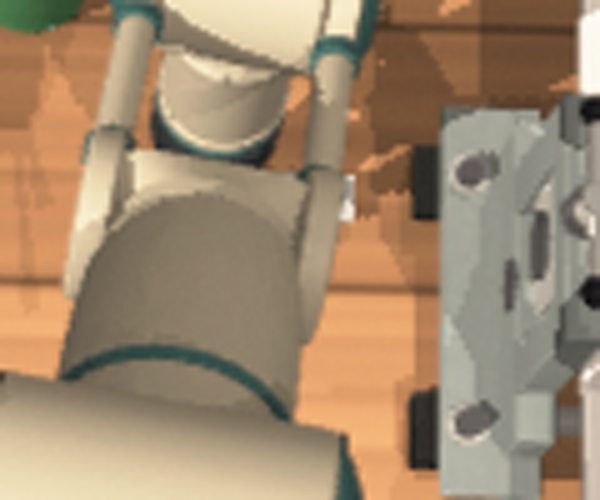

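The blade's tip edge is at crop (354,175–222) and the far foot's front edge at (413,146–219). I'll straighten the small tilt, centre on the foot and lower.

Call:
arm_command([
  {"dp":[0,0,0.05],"angular":[0,0,-0.0074],"gripper":10},
  {"dp":[0.04,0,0.025],"angular":[0,0,0],"gripper":10},
  {"dp":[0.03,0,0],"angular":[0,0,0],"gripper":10},
  {"dp":[0.015,0,0],"angular":[0,0,0],"gripper":10},
  {"dp":[0,0,0],"angular":[0,0,0],"gripper":10},
  {"dp":[0,-0.05,0],"angular":[0,0,0],"gripper":10},
  {"dp":[0,-0.05,0],"angular":[0,0,0],"gripper":10},
  {"dp":[0,0,0],"angular":[0,0,0],"gripper":10},
])

```text
clock: 9.25
position: [0.6656, -0.0444, 0.0121]
ee_rot: [0.705, 0.006, 0.709, -0.007]
contact_force: [-0.1, 0.9, -1.2]
width: 0.0233
```

Run:
```python
from h import *
d=load('top')
for a,b,z in((354,175,.014),(354,222,.014),(413,146,.028),(412,219,.028)): print(a,b,bp(d,300+(a+.5)/5-.5,110+(b+.5)/5-.5,z).round(4))
st();tilt();
```

```text
354 175 [ 0.6764 -0.1299  0.014 ]
354 222 [ 0.6453 -0.13    0.014 ]
413 146 [ 0.6923 -0.1659  0.028 ]
412 219 [ 0.6443 -0.1651  0.028 ]
t 9.25 p [ 0.6656 -0.0444  0.0121] q [ 0.7049  0.0065  0.7092 -0.0069] F [-0.1  0.9 -1.2] w 0.0233 j [-0.17   0.588  1.572 -0.002  0.987 -0.15 ]
tilt fix angular y,z [ 0.     -0.0039  0.0004]
```

Call:
arm_command([
  {"dp":[0.003,-0.05,0.03],"angular":[0,-0.004,0],"gripper":10},
  {"dp":[0,-0.05,0],"angular":[0,0,0],"gripper":10},
  {"dp":[0,-0.05,0],"angular":[0,0,0],"gripper":10},
  {"dp":[0,-0.04,0],"angular":[0,0,0],"gripper":10},
  {"dp":[0,-0.04,0],"angular":[0,0,0],"gripper":10},
  {"dp":[0,-0.04,0],"angular":[0,0,0],"gripper":10},
  {"dp":[0,-0.04,0],"angular":[0,0,0],"gripper":10},
  {"dp":[0,-0.04,0],"angular":[0,0,0],"gripper":10},
])

```text
clock: 10.25
position: [0.6686, -0.0894, 0.0118]
ee_rot: [0.707, 0.006, 0.707, -0.007]
contact_force: [0.4, 0.3, -1.5]
width: 0.023
```

Run:
```python
from h import *
st();tilt();
```

```text
t 10.25 p [ 0.6686 -0.0894  0.0118] q [ 0.7073  0.0065  0.7069 -0.007 ] F [ 0.4  0.3 -1.5] w 0.023 j [-2.36e-01  5.94e-01  1.56e+00 -1.00e-03  9.87e-01 -2.16e-01]
tilt fix angular y,z [-0.      0.0004  0.0004]
```

Call:
arm_command([
  {"dp":[0,-0.05,0],"angular":[0,0,0],"gripper":10},
  {"dp":[0,-0.05,0],"angular":[0,0,0],"gripper":10},
  {"dp":[0,-0.05,0],"angular":[0,0,0],"gripper":10},
  {"dp":[0,-0.05,0],"angular":[0,0,0],"gripper":10},
  {"dp":[0,-0.04,0],"angular":[0,0,0],"gripper":10},
  {"dp":[0,0,0],"angular":[0,0,0],"gripper":10},
  {"dp":[0,0.04,0],"angular":[0,0,0],"gripper":10},
  {"dp":[0,0.1,0],"angular":[0,0,0],"gripper":10},
])

```text
clock: 11.25
position: [0.6684, -0.1037, 0.0118]
ee_rot: [0.707, 0.007, 0.707, -0.008]
contact_force: [-0.8, -0.2, -1.7]
width: 0.0231
```

Run:
```python
from h import *
st();tilt()
```

```text
t 11.25 p [ 0.6684 -0.1037  0.0118] q [ 0.7074  0.0072  0.7068 -0.0076] F [-0.8 -0.2 -1.7] w 0.0231 j [-0.257  0.596  1.555 -0.     0.989 -0.235]
tilt fix angular y,z [-0.      0.0006  0.0003]
```

The blade slid about 47 mm in under the far foot with no resistance, so the far foot is the short one. I'll withdraw and put the blade back.

Call:
arm_command([
  {"dp":[0,0.25,0],"angular":[0,0,0],"gripper":10},
  {"dp":[0,0.4,0],"angular":[0,0,0],"gripper":10},
  {"dp":[-0.15,0.4,-0.1],"angular":[0,0,0],"gripper":10},
  {"dp":[-0.1,0.4,-0.15],"angular":[0,0,0],"gripper":10},
  {"dp":[0,0.42,-0.15],"angular":[0,0,0],"gripper":10},
  {"dp":[0,0.4,-0.12],"angular":[0,0,0],"gripper":10},
  {"dp":[0,0.2,0],"angular":[0,0,0],"gripper":10},
  {"dp":[0,0.03,0],"angular":[0,0,0],"gripper":10},
])

```text
clock: 12.25
position: [0.6084, 0.216, 0.0433]
ee_rot: [0.708, 0.007, 0.706, -0.005]
contact_force: [0.2, -0.3, -2.2]
width: 0.0229
```

Run:
```python
from h import *
st();tilt();plan([.60,.22,.0115],-2,1)
```

```text
t 12.25 p [0.6084 0.216  0.0433] q [ 0.7081  0.007   0.706  -0.0045] F [ 0.2 -0.3 -2.2] w 0.0229 j [0.232 0.524 1.604 0.003 1.009 0.246]
tilt fix angular y,z [ 0.      0.0019 -0.0022]
az0 -0.93 daz -1.07 D [-0.0084  0.004  -0.0318] tilt x [ 0.003   0.0035 -1.    ]
{"dp":[0.265, 0.032, -0.071],"angular":[0.012,0,0]}
```

Call:
arm_command([
  {"dp":[0.07,0,0],"angular":[0,0.002,-0.002],"gripper":10},
  {"dp":[0.1,0,0],"angular":[0,0,0],"gripper":10},
  {"dp":[0.06,0,0],"angular":[0,0,0],"gripper":10},
  {"dp":[0.02,0,0],"angular":[0,0,0],"gripper":10},
  {"dp":[0.01,0,0],"angular":[0,0,0],"gripper":10},
  {"dp":[0.004,0,0],"angular":[0,0,0],"gripper":10},
  {"dp":[0,0,0],"angular":[0,0,0],"gripper":24},
  {"dp":[0,0,0],"angular":[0,0,0],"gripper":30},
])

```text
clock: 13.25
position: [0.6088, 0.2124, 0.011]
ee_rot: [0.706, 0.008, 0.708, -0.007]
contact_force: [0.1, 0.8, -0.5]
width: 0.0301
```

Run:
```python
from h import *
st();tilt()
```

```text
t 13.25 p [0.6088 0.2124 0.011 ] q [ 0.7065  0.0077  0.7076 -0.0075] F [ 0.1  0.8 -0.5] w 0.0301 j [2.280e-01 5.600e-01 1.633e+00 1.000e-03 9.500e-01 2.480e-01]
tilt fix angular y,z [ 0.     -0.001  -0.0002]
```

Call:
arm_command([
  {"dp":[0,0,0],"angular":[0,0,0],"gripper":60},
  {"dp":[-0.05,0,0],"angular":[0,0,0],"gripper":60},
  {"dp":[-0.25,0,0],"angular":[0,0,0],"gripper":60},
  {"dp":[-0.35,0,0],"angular":[0,0,0],"gripper":60},
  {"dp":[-0.05,0,-0.3],"angular":[-0.04,0,0],"gripper":60},
  {"dp":[0,0.06,-0.4],"angular":[-0.045,0,0],"gripper":60},
  {"dp":[0,0.08,-0.4],"angular":[-0.045,0,0],"gripper":60},
  {"dp":[0,0.08,-0.3],"angular":[-0.045,0,0],"gripper":60},
])

```text
clock: 14.25
position: [0.4395, 0.2252, 0.0997]
ee_rot: [0.703, -0.091, 0.699, 0.092]
contact_force: [-0.1, 0.7, 0.5]
width: 0.06
```

Run:
```python
from h import *
st();plan([.4132,.2403,.004],15.1,2);tilt()
```

```text
t 14.25 p [0.4395 0.2252 0.0997] q [ 0.7033 -0.0911  0.699   0.0921] F [-0.1  0.7  0.5] w 0.06 j [0.333 0.267 1.879 0.    0.989 0.073]
az0 14.88 daz 0.22 D [-0.0263  0.0151 -0.0957] tilt x [ 0.0059  0.0021 -1.    ]
{"dp":[0.399, 0.089, -0.09],"angular":[-0.001,0,0]}
{"dp":[0.399, 0.089, -0.09],"angular":[-0.001,0,0]}
tilt fix angular y,z [ 0.      0.004  -0.0003]
```

Call:
arm_command([
  {"dp":[0,0.09,-0.06],"angular":[-0.002,0.004,0],"gripper":60},
  {"dp":[0.15,0.07,-0.03],"angular":[0,0,0],"gripper":60},
  {"dp":[0.25,0,0],"angular":[0,0,0],"gripper":60},
  {"dp":[0.15,0,0],"angular":[0,0,0],"gripper":60},
  {"dp":[0.05,0,0],"angular":[0,0,0],"gripper":60},
  {"dp":[0,0,0],"angular":[0,0,0],"gripper":60},
  {"dp":[0,0,0],"angular":[0,0,0],"gripper":60},
  {"dp":[0,0,0],"angular":[0,0,0],"gripper":60},
])

```text
clock: 15.25
position: [0.4315, 0.2462, 0.0306]
ee_rot: [0.706, -0.09, 0.696, 0.093]
contact_force: [-0.1, -0.1, -0.0]
width: 0.0601
```

Run:
```python
from h import *
st();plan([.4132,.2403,.004],15.1,1);tilt()
d=grab('top');im=d['image'][140:260,180:330];cv2.imwrite('pics/w5.png',cv2.resize(im,None,fx=4,fy=4,interpolation=cv2.INTER_CUBIC))
```

```text
t 15.25 p [0.4315 0.2462 0.0306] q [ 0.7064 -0.0904  0.6958  0.0933] F [-0.1 -0.1 -0. ] w 0.0601 j [0.378 0.357 1.966 0.    0.803 0.117]
az0 14.92 daz 0.18 D [-0.0183 -0.0059 -0.0266] tilt x [ 0.0144  0.006  -0.9999]
{"dp":[0.222, -0.008, -0.16],"angular":[-0.002,0,0]}
tilt fix angular y,z [ 0.      0.0099 -0.0013]
```

View pics/w5.png

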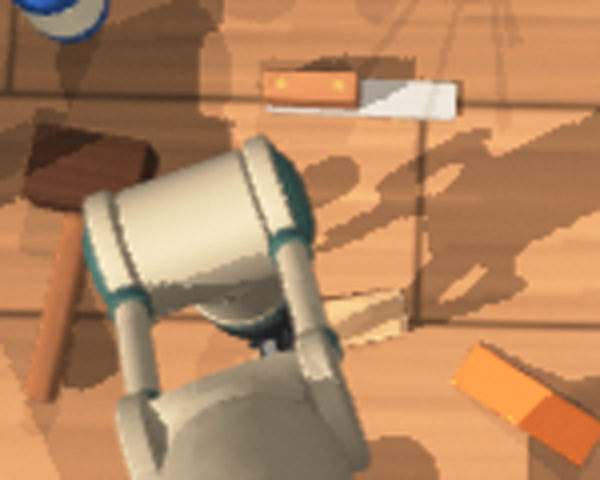

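The blade lies flat at crop (360,95), clear of everything, and the wedge is untouched at (375,318). I'll move onto the wedge.

Call:
arm_command([
  {"dp":[0,0,-0.08],"angular":[-0.002,0.01,-0.001],"gripper":60},
  {"dp":[0.02,0,-0.075],"angular":[0,0,0],"gripper":60},
  {"dp":[0.08,0,0],"angular":[0,0,0],"gripper":60},
  {"dp":[0.08,0,0],"angular":[0,0,0],"gripper":60},
  {"dp":[0.03,0,0],"angular":[0,0,0],"gripper":60},
  {"dp":[0,0,0],"angular":[0,0,0],"gripper":60},
  {"dp":[0,0,0],"angular":[0,0,0],"gripper":60},
  {"dp":[0,0,0],"angular":[0,0,0],"gripper":60},
])

```text
clock: 16.3
position: [0.4122, 0.241, 0.0037]
ee_rot: [0.701, -0.093, 0.701, 0.093]
contact_force: [-0.5, -0.1, -0.1]
width: 0.0599
```

Run:
```python
from h import *
st();plan([.4132,.2403,.004],15.1,1);tilt()
```

```text
t 16.3 p [0.4122 0.241  0.0037] q [ 0.7006 -0.0928  0.7013  0.093 ] F [-0.5 -0.1 -0.1] w 0.0599 j [3.830e-01 3.820e-01 2.024e+00 1.000e-03 7.360e-01 1.190e-01]
az0 15.1 daz -0.0 D [ 0.001  -0.0007  0.0003] tilt x [-1.e-03  1.e-04 -1.e+00]
{"dp":[-0.003, -0.007, 0.007],"angular":[0.000,0,0]}
tilt fix angular y,z [ 0.     -0.0006 -0.0003]
```

Call:
arm_command([
  {"dp":[0,0,0],"angular":[0,0,0],"gripper":25},
  {"dp":[0,0,0],"angular":[0,0,0],"gripper":25},
  {"dp":[0,0,0],"angular":[0,0,0],"gripper":25},
  {"dp":[0,0,0],"angular":[0,0,0],"gripper":25},
  {"dp":[-0.1,0,0],"angular":[0,0,0],"gripper":25},
  {"dp":[-0.2,0,0],"angular":[0,0,0],"gripper":25},
  {"dp":[-0.15,0,0],"angular":[0,0,0],"gripper":25},
  {"dp":[0,0,0],"angular":[0,0,0],"gripper":25},
], grip_force=60)

```text
clock: 17.3
position: [0.4127, 0.2411, 0.0614]
ee_rot: [0.701, -0.093, 0.701, 0.093]
contact_force: [0.2, 0.4, -0.9]
width: 0.0347
```

Run:
```python
from h import *
st();tilt();plan([.668,-.02,.06],-0.95,8)
```

```text
t 17.3 p [0.4127 0.2411 0.0614] q [ 0.7012 -0.0927  0.7008  0.0932] F [ 0.2  0.4 -0.9] w 0.0347 j [3.830e-01 2.970e-01 1.958e+00 1.000e-03 8.860e-01 1.190e-01]
tilt fix angular y,z [ 0.      0.0005 -0.0004]
az0 15.1 daz -16.05 D [ 0.2553 -0.2611 -0.0014] tilt x [ 5.e-04  8.e-04 -1.e+00]
{"dp":[0.001, -0.332, 0.186],"angular":[0.022,0,0]}
{"dp":[0.001, -0.325, 0.197],"angular":[0.022,0,0]}
{"dp":[0.001, -0.318, 0.209],"angular":[0.022,0,0]}
{"dp":[0.001, -0.311, 0.22],"angular":[0.022,0,0]}
{"dp":[0.001, -0.303, 0.23],"angular":[0.022,0,0]}
{"dp":[0.001, -0.294, 0.241],"angular":[0.022,0,0]}
{"dp":[0.001, -0.286, 0.251],"angular":[0.022,0,0]}
{"dp":[0.001, -0.277, 0.261],"angular":[0.022,0,0]}
```

Call:
arm_command([
  {"dp":[0,-0.33,0.15],"angular":[0.025,0,0],"gripper":25},
  {"dp":[0,-0.36,0.2],"angular":[0.025,0,0],"gripper":25},
  {"dp":[0,-0.36,0.24],"angular":[0.025,0,0],"gripper":25},
  {"dp":[0,-0.36,0.27],"angular":[0.025,0,0],"gripper":25},
  {"dp":[0,-0.36,0.28],"angular":[0.025,0,0],"gripper":25},
  {"dp":[0,-0.34,0.3],"angular":[0.025,0,0],"gripper":25},
  {"dp":[0,-0.15,0.2],"angular":[0.02,0,0],"gripper":25},
  {"dp":[0,0,0.05],"angular":[0,0,0],"gripper":25},
])

```text
clock: 18.3
position: [0.6583, -0.0073, 0.056]
ee_rot: [0.705, 0.004, 0.709, -0.003]
contact_force: [-0.5, -0.1, -0.2]
width: 0.0342
```

Run:
```python
from h import *
st();tilt();plan([.670,-.035,.005],-0.95,1)
```

```text
t 18.3 p [ 0.6583 -0.0073  0.056 ] q [ 0.7051  0.0044  0.7091 -0.0029] F [-0.5 -0.1 -0.2] w 0.0342 j [-0.118  0.532  1.551  0.002  1.064 -0.108]
tilt fix angular y,z [ 0.     -0.0035 -0.0013]
az0 -0.59 daz -0.36 D [ 0.0117 -0.0277 -0.051 ] tilt x [-0.0055  0.0021 -1.    ]
{"dp":[0.425, -0.23, 0.099],"angular":[0.004,0,0]}
```

Call:
arm_command([
  {"dp":[0.05,-0.08,0.04],"angular":[0.004,-0.0035,-0.001],"gripper":25},
  {"dp":[0.12,-0.08,0.04],"angular":[0,0,0],"gripper":25},
  {"dp":[0.12,-0.05,0],"angular":[0,0,0],"gripper":25},
  {"dp":[0.08,0,0],"angular":[0,0,0],"gripper":25},
  {"dp":[0.03,0,0],"angular":[0,0,0],"gripper":25},
  {"dp":[0,0,0],"angular":[0,0,0],"gripper":25},
  {"dp":[0,0,0],"angular":[0,0,0],"gripper":25},
  {"dp":[0,0,0],"angular":[0,0,0],"gripper":25},
])

```text
clock: 19.3
position: [0.6631, -0.0301, 0.0046]
ee_rot: [0.705, 0.005, 0.709, -0.004]
contact_force: [-0.2, -0.8, 0.2]
width: 0.0342
```

Run:
```python
from h import *
st();tilt();plan([.670,-.035,.005],-0.95,1)
d=grab('top');im=d['image'][110:210,300:420];cv2.imwrite('pics/w6.png',cv2.resize(im,None,fx=6,fy=6,interpolation=cv2.INTER_CUBIC))
```

```text
t 19.3 p [ 0.6631 -0.0301  0.0046] q [ 0.7049  0.0051  0.7092 -0.0036] F [-0.2 -0.8  0.2] w 0.0342 j [-1.510e-01  5.920e-01  1.587e+00  1.000e-03  9.690e-01 -1.390e-01]
tilt fix angular y,z [ 0.     -0.0039 -0.0013]
az0 -0.71 daz -0.24 D [ 0.0069 -0.0049  0.0004] tilt x [-0.006   0.0022 -1.    ]
{"dp":[-0.004, -0.04, 0.058],"angular":[0.003,0,0]}
```

View pics/w6.png

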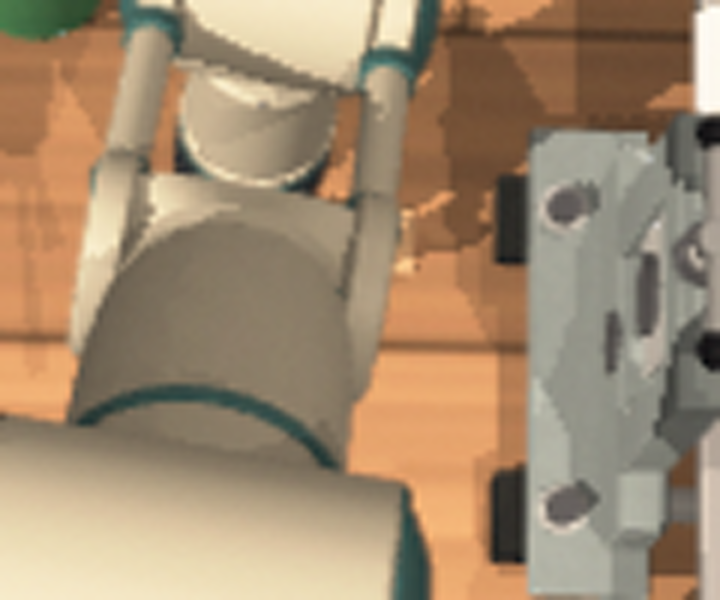

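The wedge is just above the bench, its thin end near crop (412,240), partly hidden by the arm. I'll centre and slide it in, first checking the tip from depth numerically.

Run:
```python
from h import *
d=load('top');print(bp(d,300+412.5/6-.5,110+250/6-.5,.003).round(4))
im=d['image'];hsv=cv2.cvtColor(im,cv2.COLOR_BGR2HSV)
for v in range(144,160,1): print(v,[f'{im[v,u,0]}/{im[v,u,1]}/{im[v,u,2]}' for u in range(363,374)])
s=grab('scene');K=proj(s,[[.663,-.125,.003],[.668,-.1655,.01]]);print(K)
u,v=K.mean(0).astype(int);cv2.imwrite('pics/s7.png',cv2.resize(s['image'][v-50:v+40,u-60:u+60],None,fx=6,fy=6,interpolation=cv2.INTER_CUBIC));print(u-60,v-50)
```

```text
[ 0.6576 -0.1242  0.003 ]
144 ['105/128/143', '104/128/143', '101/125/142', '81/111/141', '73/107/148', '66/99/140', '75/115/170', '99/151/221', '101/154/222', '96/148/217', '71/109/158']
145 ['109/133/148', '111/135/149', '104/128/141', '95/124/151', '126/181/234', '117/170/226', '88/132/189', '97/149/216', '75/114/165', '74/113/163', '68/103/148']
146 ['113/139/156', '112/138/154', '110/133/147', '99/123/141', '109/153/200', '94/136/184', '78/114/164', '75/111/163', '71/106/155', '71/105/154', '68/100/147']
147 ['117/141/157', '117/142/158', '111/134/148', '97/124/146', '116/166/219', '88/126/168', '78/113/160', '74/109/157', '75/110/158', '74/109/157', '70/104/151']
148 ['118/144/160', '118/145/161', '111/135/148', '85/104/118', '95/135/181', '88/126/170', '74/111/156', '70/106/154', '72/108/157', '73/109/156', '74/109/156']
149 ['122/147/166', '122/147/164', '112/135/150', '83/106/122', '93/133/179', '87/128/174', '74/107/154', '67/100/146', '70/106/151', '74/110/157', '74/110/157']
150 ['125/152/169', '122/150/167', '110/135/153', '87/117/141', '95/134/178', '89/128/173', '72/10
[... 889 characters left out ...]
171', '115/142/165', '92/131/181', '87/132/191', '91/137/197', '97/145/209', '95/144/207', '93/141/205', '94/141/205', '93/142/205', '94/142/205']
157 ['131/156/175', '112/140/165', '96/138/191', '95/143/206', '94/143/205', '95/144/207', '95/144/206', '95/144/207', '95/144/206', '96/145/208', '96/145/208']
158 ['131/157/175', '112/141/170', '98/147/213', '97/146/213', '98/147/214', '98/147/214', '99/148/214', '97/146/212', '98/146/213', '98/147/214', '98/148/213']
159 ['130/158/178', '108/142/180', '100/152/218', '98/151/217', '100/153/218', '100/152/219', '99/152/220', '99/153/219', '100/153/219', '99/152/219', '99/152/219']
[[244.29743058 254.38983119]
 [226.43556438 252.97109823]]
175 203
```

View pics/s7.png

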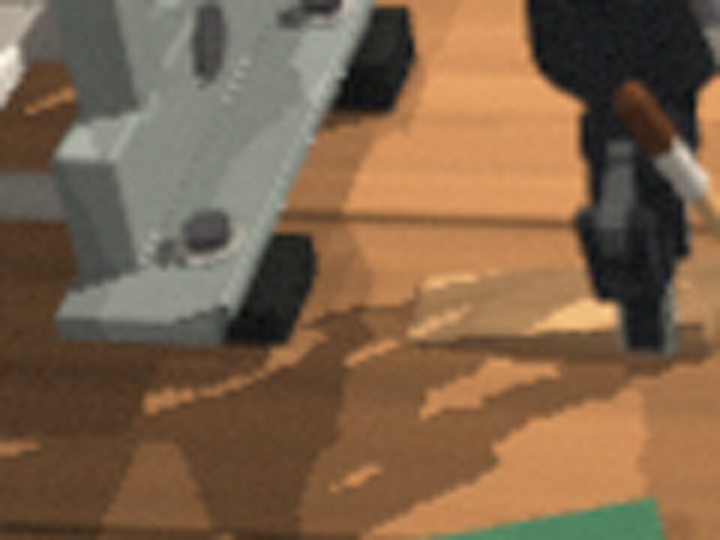

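The scene crop shows the wedge flat on the bench, thin end at (415,310), in front of the far foot at (275,290). The tip is 94 mm ahead of the TCP and 41 mm short of the face. I'll shift 6.5 mm to centre, then slide about 69 mm.

Call:
arm_command([
  {"dp":[-0.005,0,0.04],"angular":[0.003,-0.004,-0.001],"gripper":25},
  {"dp":[0,0,0.02],"angular":[0,0,0],"gripper":25},
  {"dp":[0,0,0],"angular":[0,0,0],"gripper":25},
  {"dp":[0,-0.06,0],"angular":[0,0,0],"gripper":25},
  {"dp":[0,-0.08,0],"angular":[0,0,0],"gripper":25},
  {"dp":[0,-0.06,0],"angular":[0,0,0],"gripper":25},
  {"dp":[0,-0.02,0],"angular":[0,0,0],"gripper":25},
  {"dp":[0,0,0],"angular":[0,0,0],"gripper":25},
])

```text
clock: 20.4
position: [0.6702, -0.0593, 0.0049]
ee_rot: [0.707, 0.007, 0.707, -0.006]
contact_force: [-0.1, 0.4, -0.2]
width: 0.0346
```

Run:
```python
from h import *
st();tilt();plan([.6696,-.099,.005],-0.95,1)
```

```text
t 20.4 p [ 0.6702 -0.0593  0.0049] q [ 0.7072  0.0066  0.707  -0.0065] F [-0.1  0.4 -0.2] w 0.0346 j [-0.192  0.6    1.57   0.     0.972 -0.173]
tilt fix angular y,z [ 0.      0.0002 -0.0001]
az0 -1.06 daz 0.11 D [-0.0006 -0.0397  0.0001] tilt x [ 3.e-04  2.e-04 -1.e+00]
{"dp":[-0.001, -0.331, 0.001],"angular":[-0.001,0,0]}
```

Call:
arm_command([
  {"dp":[0.008,-0.04,0],"angular":[0,0,0],"gripper":25},
  {"dp":[0.002,-0.06,0],"angular":[0,0,0],"gripper":25},
  {"dp":[0,-0.06,0],"angular":[0,0,0],"gripper":25},
  {"dp":[0,-0.06,0],"angular":[0,0,0],"gripper":25},
  {"dp":[0,-0.05,0],"angular":[0,0,0],"gripper":25},
  {"dp":[0,-0.03,0],"angular":[0,0,0],"gripper":25},
  {"dp":[0,-0.02,0],"angular":[0,0,0],"gripper":25},
  {"dp":[0,0,0],"angular":[0,0,0],"gripper":25},
])

```text
clock: 21.4
position: [0.67, -0.0999, 0.0044]
ee_rot: [0.708, 0.007, 0.706, -0.006]
contact_force: [-0.8, 0.1, 0.9]
width: 0.0346
```

Run:
```python
from h import *
st();tilt();plan([.6696,-.099,.0038],-0.95,1)
```

```text
t 21.4 p [ 0.67   -0.0999  0.0044] q [ 0.7077  0.0068  0.7065 -0.0063] F [-0.8  0.1  0.9] w 0.0346 j [-2.51e-01  6.05e-01  1.56e+00  1.00e-03  9.75e-01 -2.33e-01]
tilt fix angular y,z [ 0.      0.001  -0.0005]
az0 -1.07 daz 0.12 D [-0.0004  0.0009 -0.0006] tilt x [ 1.7e-03  8.0e-04 -1.0e+00]
{"dp":[0.005, 0.008, -0.004],"angular":[-0.001,0,0]}
```

The wedge is about 28 mm in with no axial force. I'll release it, rise and go for the mallet.

Call:
arm_command([
  {"dp":[0,0,0],"angular":[0,0,0],"gripper":40},
  {"dp":[0,0,0],"angular":[0,0,0],"gripper":55},
  {"dp":[0,0,0],"angular":[0,0,0],"gripper":60},
  {"dp":[-0.05,0,0],"angular":[0,0,0],"gripper":60},
  {"dp":[-0.2,0,0],"angular":[0,0,0],"gripper":60},
  {"dp":[-0.4,0,0],"angular":[0,0,0],"gripper":60},
  {"dp":[-0.3,0,0],"angular":[0,0,0],"gripper":60},
  {"dp":[-0.1,0.1,0],"angular":[-0.05,0,0],"gripper":60},
])

```text
clock: 22.4
position: [0.6692, -0.088, 0.1334]
ee_rot: [0.706, -0.022, 0.707, 0.022]
contact_force: [0.4, 0.5, 0.8]
width: 0.0598
```

Run:
```python
from h import *
st();tilt();plan([.4851,.3996,.12],81.8,10)
d=grab('top');print(bp(d,320,200,0).round(3))
```

```text
t 22.4 p [ 0.6692 -0.088   0.1334] q [ 0.7061 -0.0216  0.7074  0.0223] F [0.4 0.5 0.8] w 0.0598 j [-2.340e-01  4.860e-01  1.420e+00  1.000e-03  1.237e+00 -2.960e-01]
tilt fix angular y,z [ 0.     -0.0011 -0.0007]
az0 3.56 daz 78.24 D [-0.1841  0.4876 -0.0134] tilt x [-0.0018  0.001  -1.    ]
{"dp":[0.011, 0.415, -0.128],"angular":[-0.087,0,0]}
{"dp":[0.011, 0.429, -0.07],"angular":[-0.087,0,0]}
{"dp":[0.011, 0.434, -0.011],"angular":[-0.087,0,0]}
{"dp":[0.011, 0.432, 0.048],"angular":[-0.087,0,0]}
{"dp":[0.011, 0.421, 0.106],"angular":[-0.087,0,0]}
{"dp":[0.011, 0.403, 0.163],"angular":[-0.087,0,0]}
{"dp":[0.011, 0.377, 0.216],"angular":[-0.087,0,0]}
{"dp":[0.011, 0.344, 0.265],"angular":[-0.087,0,0]}
{"dp":[0.011, 0.305, 0.31],"angular":[-0.087,0,0]}
{"dp":[0.011, 0.26, 0.348],"angular":[-0.087,0,0]}
[0.495 0.028 0.   ]
```

Call:
arm_command([
  {"dp":[0,0.41,-0.128],"angular":[-0.087,0,0],"gripper":60},
  {"dp":[0,0.43,-0.07],"angular":[-0.087,0,0],"gripper":60},
  {"dp":[0,0.434,-0.01],"angular":[-0.087,0,0],"gripper":60},
  {"dp":[0,0.432,0.05],"angular":[-0.087,0,0],"gripper":60},
  {"dp":[0,0.42,0.106],"angular":[-0.087,0,0],"gripper":60},
  {"dp":[0,0.4,0.163],"angular":[-0.087,0,0],"gripper":60},
  {"dp":[0,0.36,0.21],"angular":[-0.087,0,0],"gripper":60},
  {"dp":[0,0.2,0.15],"angular":[-0.087,0,0],"gripper":60},
])

```text
clock: 23.45
position: [0.5235, 0.2865, 0.1341]
ee_rot: [0.588, -0.394, 0.586, 0.394]
contact_force: [1.4, -0.8, -0.3]
width: 0.0602
```

Run:
```python
from h import *
st();tilt();plan([.4851,.3996,.12],81.8,3)
# wedge pose now: pale pixels
d=grab('top');cv2.imwrite('pics/w8.png',cv2.resize(d['image'][120:200,330:410],None,fx=7,fy=7,interpolation=cv2.INTER_CUBIC))
```

```text
t 23.45 p [0.5235 0.2865 0.1341] q [ 0.5882 -0.3944  0.586   0.3938] F [ 1.4 -0.8 -0.3] w 0.0602 j [ 0.384  0.374  1.61  -0.     1.155 -0.798]
tilt fix angular y,z [-0.      0.0013  0.0016]
az0 67.74 daz 14.06 D [-0.0384  0.1131 -0.0141] tilt x [ 0.0031  0.001  -1.    ]
{"dp":[0.039, 0.218, 0.25],"angular":[-0.052,0,0]}
{"dp":[0.039, 0.197, 0.267],"angular":[-0.052,0,0]}
{"dp":[0.039, 0.174, 0.282],"angular":[-0.052,0,0]}
```

View pics/w8.png

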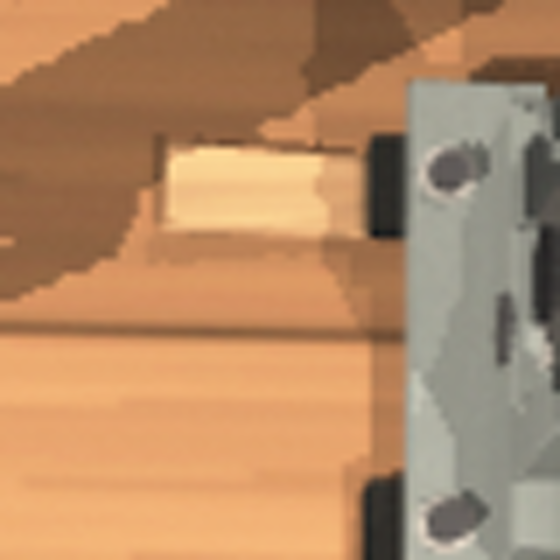

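The wedge is started under the far foot: butt edge at crop (163,145–232), foot edge at (370,137–238).

Run:
```python
from h import *
d=load('top')
for a,b,z in((163,145,.021),(163,232,.021),(366,153,.0075),(366,239,.0075),(371,136,.028),(368,238,.028)): print(a,b,bp(d,330+(a+.5)/7-.5,120+(b+.5)/7-.5,z).round(4))
```

```text
163 145 [ 0.6872 -0.0731  0.021 ]
163 232 [ 0.6463 -0.0734  0.021 ]
366 153 [ 0.6898 -0.1675  0.0075]
366 239 [ 0.6489 -0.1674  0.0075]
371 136 [ 0.6917 -0.167   0.028 ]
368 238 [ 0.6437 -0.1656  0.028 ]
```

Call:
arm_command([
  {"dp":[0.03,0.19,0.22],"angular":[-0.052,0.001,0.001],"gripper":60},
  {"dp":[0.05,0.17,0.25],"angular":[-0.052,0,0],"gripper":60},
  {"dp":[0.1,0.14,0.24],"angular":[-0.052,0,0],"gripper":60},
  {"dp":[0.1,0,0.05],"angular":[0,0,0],"gripper":60},
  {"dp":[0.1,0,0],"angular":[0,0,0],"gripper":60},
  {"dp":[0,0,0],"angular":[0,0,0],"gripper":60},
  {"dp":[0,0,0],"angular":[0,0,0],"gripper":60},
  {"dp":[0,0,0],"angular":[0,0,0],"gripper":60},
])

```text
clock: 24.5
position: [0.4908, 0.3946, 0.0864]
ee_rot: [0.534, -0.464, 0.534, 0.464]
contact_force: [-0.1, 0.0, 0.1]
width: 0.0603
```

Run:
```python
from h import *
st();tilt();plan([.4851,.3996,.008],81.8,1)
```

```text
t 24.5 p [0.4908 0.3946 0.0864] q [ 0.5337 -0.4638  0.5339  0.4637] F [-0.1  0.   0.1] w 0.0603 j [ 0.567  0.463  1.591 -0.     1.087 -0.864]
tilt fix angular y,z [ 0.     -0.0002 -0.    ]
az0 81.97 daz -0.17 D [-0.0057  0.005  -0.0784] tilt x [-1.e-04 -3.e-04 -1.e+00]
{"dp":[0.653, 0.052, 0.034],"angular":[0.002,0,0]}
```

Call:
arm_command([
  {"dp":[0.1,0.05,0.034],"angular":[0.002,0,0],"gripper":60},
  {"dp":[0.18,0,0],"angular":[0,0,0],"gripper":60},
  {"dp":[0.18,0,0],"angular":[0,0,0],"gripper":60},
  {"dp":[0.12,0,0],"angular":[0,0,0],"gripper":60},
  {"dp":[0.04,0,0],"angular":[0,0,0],"gripper":60},
  {"dp":[0,0,0],"angular":[0,0,0],"gripper":60},
  {"dp":[0,0,0],"angular":[0,0,0],"gripper":60},
  {"dp":[0,0,0],"angular":[0,0,0],"gripper":60},
])

```text
clock: 25.5
position: [0.4858, 0.401, 0.0108]
ee_rot: [0.537, -0.462, 0.533, 0.462]
contact_force: [0.7, -0.0, 0.1]
width: 0.0598
```

Run:
```python
from h import *
st();tilt();plan([.4851,.3996,.008],81.8,1)
```

```text
t 25.5 p [0.4858 0.401  0.0108] q [ 0.5366 -0.4624  0.5334  0.4623] F [ 0.7 -0.   0.1] w 0.0598 j [ 5.790e-01  5.410e-01  1.675e+00  1.000e-03  9.210e-01 -8.460e-01]
tilt fix angular y,z [-0.      0.0022  0.002 ]
az0 81.67 daz 0.13 D [-0.0007 -0.0014 -0.0028] tilt x [ 0.0035  0.0029 -1.    ]
{"dp":[0.023, 0.004, -0.012],"angular":[-0.001,0,0]}
```

Call:
arm_command([
  {"dp":[0.022,0,-0.01],"angular":[-0.001,0.002,0.002],"gripper":60},
  {"dp":[0,0,0],"angular":[0,0,0],"gripper":40},
  {"dp":[0,0,0],"angular":[0,0,0],"gripper":15},
  {"dp":[0,0,0],"angular":[0,0,0],"gripper":15},
  {"dp":[0,0,0],"angular":[0,0,0],"gripper":15},
  {"dp":[0,0,0],"angular":[0,0,0],"gripper":15},
  {"dp":[-0.1,0,0],"angular":[0,0,0],"gripper":15},
  {"dp":[-0.25,0,0],"angular":[0,0,0],"gripper":15},
], grip_force=120)

```text
clock: 26.5
position: [0.4836, 0.3985, 0.0492]
ee_rot: [0.533, -0.462, 0.537, 0.463]
contact_force: [0.1, 0.1, -1.8]
width: 0.0222
```

Run:
```python
from h import *
st();tilt();plan([.620,.05,.075],89,10)
```

```text
t 26.5 p [0.4836 0.3985 0.0492] q [ 0.5326 -0.4622  0.5368  0.4632] F [ 0.1  0.1 -1.8] w 0.0222 j [ 5.780e-01  4.990e-01  1.636e+00  1.000e-03  1.013e+00 -8.490e-01]
tilt fix angular y,z [ 0.     -0.0023 -0.0031]
az0 81.75 daz 7.25 D [ 0.1364 -0.3485  0.0258] tilt x [-0.0054 -0.0029 -1.    ]
{"dp":[-0.021, -0.154, -0.271],"angular":[-0.008,0,0]}
{"dp":[-0.021, -0.151, -0.273],"angular":[-0.008,0,0]}
{"dp":[-0.021, -0.147, -0.275],"angular":[-0.008,0,0]}
{"dp":[-0.021, -0.144, -0.277],"angular":[-0.008,0,0]}
{"dp":[-0.021, -0.14, -0.279],"angular":[-0.008,0,0]}
{"dp":[-0.021, -0.137, -0.28],"angular":[-0.008,0,0]}
{"dp":[-0.021, -0.133, -0.282],"angular":[-0.008,0,0]}
{"dp":[-0.021, -0.13, -0.284],"angular":[-0.008,0,0]}
{"dp":[-0.021, -0.126, -0.285],"angular":[-0.008,0,0]}
{"dp":[-0.021, -0.122, -0.287],"angular":[-0.008,0,0]}
```

Call:
arm_command([
  {"dp":[-0.35,0,0],"angular":[0,-0.002,-0.003],"gripper":15},
  {"dp":[-0.2,-0.1,-0.2],"angular":[-0.008,0,0],"gripper":15},
  {"dp":[0,-0.19,-0.4],"angular":[-0.01,0,0],"gripper":15},
  {"dp":[0,-0.2,-0.42],"angular":[-0.01,0,0],"gripper":15},
  {"dp":[0,-0.2,-0.42],"angular":[-0.01,0,0],"gripper":15},
  {"dp":[0,-0.19,-0.42],"angular":[-0.01,0,0],"gripper":15},
  {"dp":[0,-0.18,-0.4],"angular":[-0.01,0,0],"gripper":15},
  {"dp":[0,-0.1,-0.2],"angular":[-0.01,0,0],"gripper":15},
])

```text
clock: 27.5
position: [0.5963, 0.0852, 0.1222]
ee_rot: [0.509, -0.494, 0.505, 0.492]
contact_force: [-0.4, 0.1, -2.7]
width: 0.0216
```

Run:
```python
from h import *
st();tilt();plan([.621,.03,.012],89,1)
```

```text
t 27.5 p [0.5963 0.0852 0.1222] q [ 0.5085 -0.4936  0.5053  0.4924] F [-0.4  0.1 -2.7] w 0.0216 j [ 0.025  0.391  1.614  0.002  1.131 -1.519]
tilt fix angular y,z [-0.      0.0014  0.0028]
az0 88.41 daz 0.59 D [ 0.0247 -0.0552 -0.1102] tilt x [ 0.0044  0.0021 -1.    ]
{"dp":[0.918, -0.218, -0.454],"angular":[-0.007,0,0]}
```

Call:
arm_command([
  {"dp":[0,-0.1,-0.25],"angular":[-0.006,0.001,0.003],"gripper":15},
  {"dp":[0.2,-0.08,-0.1],"angular":[0,0,0],"gripper":15},
  {"dp":[0.25,0,0],"angular":[0,0,0],"gripper":15},
  {"dp":[0.22,0,0],"angular":[0,0,0],"gripper":15},
  {"dp":[0.12,0,0],"angular":[0,0,0],"gripper":15},
  {"dp":[0.04,0,0],"angular":[0,0,0],"gripper":15},
  {"dp":[0,0,0],"angular":[0,0,0],"gripper":15},
  {"dp":[0,0,0],"angular":[0,0,0],"gripper":15},
])

```text
clock: 28.5
position: [0.6192, 0.0373, 0.0233]
ee_rot: [0.506, -0.495, 0.505, 0.493]
contact_force: [0.5, -0.3, -2.3]
width: 0.0224
```

Run:
```python
from h import *
st();tilt();plan([.621,.02,.012],89,1)
d=grab('top');cv2.imwrite('pics/m9.png',cv2.resize(d['image'][110:220,270:410],None,fx=5,fy=5,interpolation=cv2.INTER_CUBIC))
```

```text
t 28.5 p [0.6192 0.0373 0.0233] q [ 0.5063 -0.4951  0.5051  0.4935] F [ 0.5 -0.3 -2.3] w 0.0224 j [-0.052  0.516  1.684 -0.     0.938 -1.6  ]
tilt fix angular y,z [ 0.     -0.0003  0.0018]
az0 88.69 daz 0.31 D [ 0.0018 -0.0173 -0.0113] tilt x [ 2.8e-03 -5.0e-04 -1.0e+00]
{"dp":[0.094, -0.018, -0.144],"angular":[-0.003,0,0]}
```

View pics/m9.png

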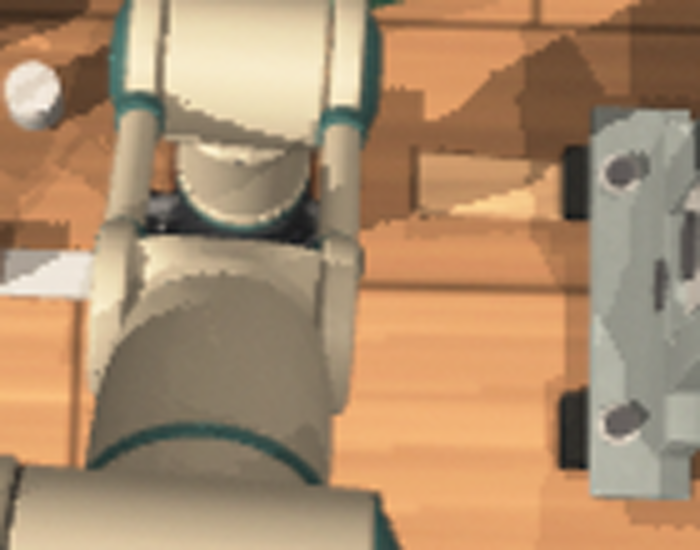

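The wedge is undisturbed, butt edge at crop (415,150–210). The mallet head is hidden by the arm but in line with it by the numbers. I'll lower it and make the first tap.

Call:
arm_command([
  {"dp":[0.08,-0.01,-0.03],"angular":[-0.003,0,0.002],"gripper":15},
  {"dp":[0.025,0,-0.12],"angular":[0,0,0],"gripper":15},
  {"dp":[0,0,-0.15],"angular":[0,0,0],"gripper":15},
  {"dp":[0,0,-0.12],"angular":[0,0,0],"gripper":15},
  {"dp":[0,0,-0.08],"angular":[0,0,0],"gripper":15},
  {"dp":[0,0,-0.08],"angular":[0,0,0],"gripper":15},
  {"dp":[0,0,-0.07],"angular":[0,0,0],"gripper":15},
  {"dp":[0,0,-0.07],"angular":[0,0,0],"gripper":15},
])

```text
clock: 29.55
position: [0.6195, -0.0524, 0.0114]
ee_rot: [0.506, -0.494, 0.503, 0.496]
contact_force: [0.3, 9.2, 0.0]
width: 0.0223
```

Run:
```python
from h import *
st();tilt();plan([.621,-.053,.012],89,1)
```

```text
t 29.55 p [ 0.6195 -0.0524  0.0114] q [ 0.5064 -0.4944  0.503   0.4961] F [0.3 9.2 0. ] w 0.0223 j [-0.199  0.532  1.691  0.007  0.918 -1.755]
tilt fix angular y,z [-0.      0.0032  0.001 ]
az0 88.91 daz 0.09 D [ 0.0015 -0.0006  0.0006] tilt x [ 0.0017  0.005  -1.    ]
{"dp":[-0.005, -0.013, -0.005],"angular":[-0.001,0,0]}
```

Call:
arm_command([
  {"dp":[0,0,0.1],"angular":[0,0.002,0],"gripper":15},
  {"dp":[0,0,0.12],"angular":[0,0,0],"gripper":15},
  {"dp":[0,0,0],"angular":[0,0,0],"gripper":15},
  {"dp":[0,0,-0.1],"angular":[0,0,0],"gripper":15},
  {"dp":[0,0,-0.1],"angular":[0,0,0],"gripper":15},
  {"dp":[0,0,-0.08],"angular":[0,0,0],"gripper":15},
  {"dp":[0,0,-0.07],"angular":[0,0,0],"gripper":15},
  {"dp":[0,0,-0.07],"angular":[0,0,0],"gripper":15},
])

```text
clock: 30.55
position: [0.6185, -0.0613, 0.0128]
ee_rot: [0.513, -0.487, 0.497, 0.502]
contact_force: [2.9, 29.8, 5.1]
width: 0.0224
```

Run:
```python
from h import *
st();tilt()
```

```text
t 30.55 p [ 0.6185 -0.0613  0.0128] q [ 0.5131 -0.4872  0.4975  0.5019] F [ 2.9 29.8  5.1] w 0.0224 j [-0.228  0.532  1.688  0.037  0.928 -1.8  ]
tilt fix angular y,z [-0.      0.0193  0.0004]
```

Call:
arm_command([
  {"dp":[0,0,0.1],"angular":[0,0.019,0],"gripper":15},
  {"dp":[0,0,0.12],"angular":[0,0,0],"gripper":15},
  {"dp":[0,0,0],"angular":[0,0,0],"gripper":15},
  {"dp":[0,0,-0.1],"angular":[0,0,0],"gripper":15},
  {"dp":[0,0,-0.1],"angular":[0,0,0],"gripper":15},
  {"dp":[0,0,-0.08],"angular":[0,0,0],"gripper":15},
  {"dp":[0,0,-0.07],"angular":[0,0,0],"gripper":15},
  {"dp":[0,0,-0.07],"angular":[0,0,0],"gripper":15},
])

```text
clock: 31.55
position: [0.6182, -0.0625, 0.0152]
ee_rot: [0.52, -0.481, 0.494, 0.505]
contact_force: [2.5, 27.5, 2.9]
width: 0.0222
```

Run:
```python
from h import *
st();tilt()
d=grab('top');cv2.imwrite('pics/m10.png',cv2.resize(d['image'][130:180,340:410],None,fx=8,fy=8,interpolation=cv2.INTER_CUBIC))
im=d['image']
for v in range(138,158,2): print(v,[f'{im[v,u,0]}/{im[v,u,1]}/{im[v,u,2]}' for u in range(354,370)])
```

```text
t 31.55 p [ 0.6182 -0.0625  0.0152] q [ 0.5196 -0.4806  0.4939  0.505 ] F [ 2.5 27.5  2.9] w 0.0222 j [-0.242  0.53   1.684  0.061  0.939 -1.821]
tilt fix angular y,z [-0.      0.0319  0.0003]
138 ['135/164/183', '140/170/190', '141/172/192', '145/177/197', '143/175/195', '146/179/201', '140/172/191', '91/110/123', '93/113/126', '94/113/127', '96/116/130', '98/118/132', '97/118/131', '99/120/132', '99/121/134', '100/120/134']
140 ['188/224/240', '205/236/248', '189/226/240', '171/207/226', '159/194/216', '149/181/202', '150/183/204', '138/168/188', '137/166/186', '136/167/188', '139/170/190', '125/151/168', '90/109/121', '93/112/123', '94/113/125', '94/114/126']
142 ['153/185/208', '150/184/206', '168/207/226', '199/233/246', '197/231/245', '187/224/239', '175/214/230', '168/204/224', '161/197/219', '138/170/188', '138/169/187', '137/167/186', '133/162/180', '132/159/179', '133/161/181', '128/155/174']
144 ['146/177/200', '147/178/197', '141/173/192', '139/170/189', '141/172/192', '142/173/192', '127/151/166', '121/143/157', '149/181/202', '153/185/208', '150/183/206', '148/181/202',
[... 776 characters left out ...]
42/165']
152 ['145/177/198', '142/173/193', '139/169/190', '134/164/183', '131/162/178', '126/154/170', '121/148/165', '117/142/157', '111/134/150', '105/125/140', '95/115/127', '90/107/119', '90/107/119', '90/109/119', '75/88/92', '58/67/80']
154 ['150/183/205', '139/170/190', '136/166/185', '131/159/177', '126/154/171', '122/148/164', '116/141/157', '109/132/148', '106/127/142', '111/134/148', '116/141/157', '121/146/162', '72/83/80', '61/65/63', '77/81/84', '77/81/85']
156 ['118/144/161', '118/145/161', '118/144/160', '136/167/186', '137/167/188', '136/165/185', '124/151/166', '106/125/127', '110/129/125', '81/92/84', '54/56/50', '52/53/52', '36/37/36', '44/44/45', '55/57/59', '56/59/60']
```

The mallet stops at the same place twice at about 28 N (-61.3, then -62.5 mm), which suggests the dead stop. I'll back off, level up and look.

Call:
arm_command([
  {"dp":[0,0,0.1],"angular":[0,0.02,0],"gripper":15},
  {"dp":[0,0,0.15],"angular":[0,0.012,0],"gripper":15},
  {"dp":[0,0,0.2],"angular":[0,0,0],"gripper":15},
  {"dp":[0,0,0.2],"angular":[0,0,0],"gripper":15},
  {"dp":[0,0,0.15],"angular":[0,0,0],"gripper":15},
  {"dp":[0,0,0.05],"angular":[0,0,0],"gripper":15},
  {"dp":[0,0,0],"angular":[0,0,0],"gripper":15},
  {"dp":[0,0,0],"angular":[0,0,0],"gripper":15},
])

```text
clock: 32.6
position: [0.6231, 0.0335, 0.0164]
ee_rot: [0.508, -0.493, 0.509, 0.49]
contact_force: [0.5, -0.4, -2.8]
width: 0.0221
```

Run:
```python
from h import *
st();tilt()
d=grab('top');s=grab('scene')
a=cv2.resize(d['image'][130:190,340:410],None,fx=6,fy=6,interpolation=cv2.INTER_CUBIC)
b=cv2.resize(s['image'][220:280,200:300],None,fx=4,fy=6,interpolation=cv2.INTER_CUBIC)
cv2.imwrite('pics/f11.png',np.hstack([a,b[:,:380]])); print(a.shape,b.shape)
im=d['image']
for v in (145,148,151,154): print(v,[f'{im[v,u,0]}/{im[v,u,2]}' for u in range(352,374)])
```

```text
t 32.6 p [0.6231 0.0335 0.0164] q [ 0.5085 -0.4927  0.5087  0.4898] F [ 0.5 -0.4 -2.8] w 0.0221 j [-0.056  0.528  1.682 -0.004  0.929 -1.59 ]
tilt fix angular y,z [ 0.     -0.0019  0.0017]
(360, 420, 3) (360, 400, 3)
145 ['70/152', '69/153', '70/153', '71/153', '72/154', '71/153', '70/152', '69/152', '68/146', '55/116', '50/102', '71/135', '105/201', '104/200', '104/201', '103/199', '104/200', '104/200', '105/201', '104/201', '105/200', '106/202']
148 ['68/146', '68/145', '68/148', '70/151', '71/151', '69/151', '71/152', '71/151', '66/141', '56/115', '73/155', '68/132', '97/184', '98/185', '96/183', '96/184', '98/185', '107/203', '131/239', '131/240', '132/240', '136/243']
151 ['69/146', '67/145', '68/145', '67/145', '66/144', '66/143', '68/145', '68/145', '67/141', '58/120', '59/120', '106/206', '137/244', '141/246', '140/246', '140/247', '141/247', '140/247', '142/248', '141/247', '142/248', '143/248']
154 ['95/203', '93/201', '94/202', '93/203', '97/208', '95/207', '97/209', '96/208', '94/204', '89/191', '87/190', '89/193', '90/194', '92/195', '91/194', '91/195', '91/195', '91/194', '91/195', '91/194', '91/194', '90/192']
```

Run:
```python
from h import *
d=load('top');im=d['image'].astype(int)
print('butt y',[bp(d,u,149,.021).round(4).tolist() for u in (362.7,363.2)])
for u in (366,370,374,378): print(u,[f'{v}:{im[v,u,0]}/{im[v,u,2]}' for v in range(139,158)])
W=cloud(d);g=W[144:153,366:379];print('wedge z mean by col',np.nanmean(g[...,2],0).round(4))
```

```text
butt y [[0.6592, -0.1046, 0.021], [0.6593, -0.1062, 0.021]]
366 ['139:65/140', '140:56/117', '141:90/176', '142:107/204', '143:107/205', '144:106/203', '145:104/201', '146:101/194', '147:96/185', '148:96/183', '149:99/190', '150:135/242', '151:140/246', '152:127/235', '153:116/225', '154:91/194', '155:87/189', '156:87/189', '157:88/190']
370 ['139:65/140', '140:63/139', '141:89/174', '142:107/203', '143:107/207', '144:104/201', '145:105/201', '146:99/192', '147:97/186', '148:131/239', '149:136/243', '150:139/245', '151:142/248', '152:130/238', '153:115/224', '154:91/195', '155:86/189', '156:87/190', '157:89/193']
374 ['139:63/134', '140:64/139', '141:67/138', '142:104/200', '143:108/206', '144:107/204', '145:106/202', '146:100/193', '147:130/239', '148:136/243', '149:138/245', '150:140/246', '151:145/248', '152:141/246', '153:119/227', '154:90/193', '155:86/188', '156:85/188', '157:95/205']
378 ['139:49/107', '140:54/113', '141:59/124', '142:79/152', '143:118/224', '144:123/228', '145:122/228', '146:114/219', '147:111/217', '148:116/221', '149:115/220', '150:117/223', '151:120/226', '152:113/218', '153:97/189', '154:76/161', '155:71/154', '156:74/155', '157:81/174']
wedge z mean by col [0.021  0.0199 0.019  0.018  0.0134 0.0167 0.0161 0.0172 0.0165 0.0147
 0.014  0.0158 0.0141]
```

View pics/f11.png

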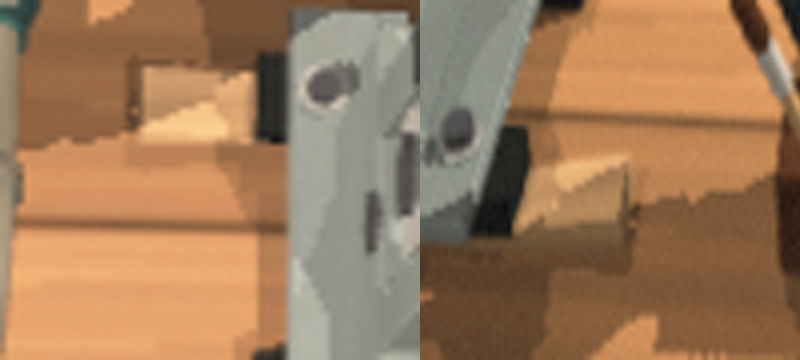

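The final view shows the wedge squarely under the far foot, butt at crop (143,65–141), flat against the rubber, with about 60 mm left outside. The butt advanced about 31 mm and then stopped dead twice. Now I'll return the mallet to its old spot.

Call:
arm_command([
  {"dp":[-0.35,0,0.1],"angular":[0,-0.002,0.002],"gripper":15},
  {"dp":[-0.35,0.05,0.1],"angular":[0,0,0],"gripper":15},
  {"dp":[-0.1,0.15,0.3],"angular":[0.01,0,0],"gripper":15},
  {"dp":[0,0.18,0.42],"angular":[0.01,0,0],"gripper":15},
  {"dp":[0,0.18,0.42],"angular":[0.01,0,0],"gripper":15},
  {"dp":[0,0.18,0.42],"angular":[0.01,0,0],"gripper":15},
  {"dp":[0,0.18,0.42],"angular":[0.01,0,0],"gripper":15},
  {"dp":[0,0.12,0.3],"angular":[0.01,0,0],"gripper":15},
])

```text
clock: 33.7
position: [0.5222, 0.3416, 0.1162]
ee_rot: [0.536, -0.463, 0.534, 0.462]
contact_force: [0.3, -0.9, -2.4]
width: 0.0219
```

Run:
```python
from h import *
st();tilt();plan([.480,.3985,.03],82,2)
```

```text
t 33.7 p [0.5222 0.3416 0.1162] q [ 0.5358 -0.4634  0.5336  0.462 ] F [ 0.3 -0.9 -2.4] w 0.0219 j [ 4.690e-01  4.270e-01  1.571e+00 -1.000e-03  1.140e+00 -9.580e-01]
tilt fix angular y,z [-0.      0.0007  0.0022]
az0 81.74 daz 0.26 D [-0.0422  0.0569 -0.0862] tilt x [ 3.6e-03  6.0e-04 -1.0e+00]
{"dp":[0.359, 0.208, 0.209],"angular":[-0.001,0,0]}
{"dp":[0.359, 0.207, 0.21],"angular":[-0.001,0,0]}
```

Call:
arm_command([
  {"dp":[0,0.18,0.15],"angular":[0,0.001,0.002],"gripper":15},
  {"dp":[0,0.18,0.13],"angular":[0,0,0],"gripper":15},
  {"dp":[0.15,0,0],"angular":[0,0,0],"gripper":15},
  {"dp":[0.25,0,0],"angular":[0,0,0],"gripper":15},
  {"dp":[0.2,0,0],"angular":[0,0,0],"gripper":15},
  {"dp":[0.08,0,0],"angular":[0,0,0],"gripper":15},
  {"dp":[0,0,0],"angular":[0,0,0],"gripper":15},
  {"dp":[0,0,0],"angular":[0,0,0],"gripper":15},
])

```text
clock: 34.7
position: [0.4842, 0.3852, 0.0343]
ee_rot: [0.536, -0.464, 0.532, 0.463]
contact_force: [0.4, -0.4, -2.4]
width: 0.0223
```

Run:
```python
from h import *
st();tilt();plan([.480,.3985,.009],82,1)
```

```text
t 34.7 p [0.4842 0.3852 0.0343] q [ 0.5359 -0.4637  0.5323  0.4631] F [ 0.4 -0.4 -2.4] w 0.0223 j [ 0.56   0.5    1.68  -0.     0.956 -0.869]
tilt fix angular y,z [-0.      0.0021  0.0026]
az0 81.89 daz 0.11 D [-0.0042  0.0133 -0.0253] tilt x [ 0.0044  0.0027 -1.    ]
{"dp":[0.211, 0.05, 0.105],"angular":[-0.001,0,0]}
```

Call:
arm_command([
  {"dp":[0.06,0,0.05],"angular":[0,0.002,0.002],"gripper":15},
  {"dp":[0.07,0,0],"angular":[0,0,0],"gripper":15},
  {"dp":[0.04,0,0],"angular":[0,0,0],"gripper":15},
  {"dp":[0.02,0,0],"angular":[0,0,0],"gripper":15},
  {"dp":[0.01,0,0],"angular":[0,0,0],"gripper":15},
  {"dp":[0,0,0],"angular":[0,0,0],"gripper":15},
  {"dp":[0,0,0],"angular":[0,0,0],"gripper":15},
  {"dp":[0,0,0],"angular":[0,0,0],"gripper":15},
])

```text
clock: 35.7
position: [0.4865, 0.3924, 0.0107]
ee_rot: [0.536, -0.464, 0.533, 0.463]
contact_force: [0.3, -0.1, -2.3]
width: 0.022
```

Call:
arm_command([
  {"dp":[0.01,0,0],"angular":[0,0,0],"gripper":15},
  {"dp":[0.01,0,0],"angular":[0,0,0],"gripper":15},
  {"dp":[0.01,0,0],"angular":[0,0,0],"gripper":15},
  {"dp":[0,0,0],"angular":[0,0,0],"gripper":24},
  {"dp":[0,0,0],"angular":[0,0,0],"gripper":30},
  {"dp":[0,0,0],"angular":[0,0,0],"gripper":45},
  {"dp":[0,0,0],"angular":[0,0,0],"gripper":60},
  {"dp":[0,0,0],"angular":[0,0,0],"gripper":60},
], grip_force=40)

```text
clock: 36.7
position: [0.4878, 0.3932, 0.01]
ee_rot: [0.537, -0.464, 0.531, 0.463]
contact_force: [0.2, 0.4, 0.4]
width: 0.0601
```

Run:
```python
from h import *
st();tilt()
```

```text
t 36.7 p [0.4878 0.3932 0.01  ] q [ 0.537  -0.4641  0.5312  0.4627] F [0.2 0.4 0.4] w 0.0601 j [ 5.680e-01  5.360e-01  1.687e+00 -1.000e-03  9.100e-01 -8.610e-01]
tilt fix angular y,z [-0.      0.0031  0.0044]
```

Released. I'll rise and draw back over clear bench, then check numerically against the first images.

Call:
arm_command([
  {"dp":[-0.1,0,0],"angular":[0,0,0],"gripper":60},
  {"dp":[-0.35,0,0],"angular":[0,0,0],"gripper":60},
  {"dp":[-0.45,0,0],"angular":[0,0,0],"gripper":60},
  {"dp":[-0.4,0,0],"angular":[0,0,0],"gripper":60},
  {"dp":[-0.1,-0.4,0],"angular":[0,0,0],"gripper":60},
  {"dp":[0,-0.4,0],"angular":[0,0,0],"gripper":60},
  {"dp":[0,-0.2,0],"angular":[0,0,0],"gripper":60},
  {"dp":[0,0,0],"angular":[0,0,0],"gripper":60},
])

```text
clock: 37.7
position: [0.6082, 0.3759, 0.1919]
ee_rot: [0.539, -0.465, 0.528, 0.463]
contact_force: [-0.1, -0.6, 0.0]
width: 0.0602
```

```bash
cp scene.npz s_prev.npz
python3 - <<'E'
from h import *
st()
a=cv2.imread('pics/scene0.png');s=grab('scene');b=s['image']
diff=(cv2.absdiff(a,b).max(2)>45).astype(np.uint8);diff=cv2.morphologyEx(diff,cv2.MORPH_OPEN,np.ones((3,3)))
n,l,stt,c=cv2.connectedComponentsWithStats(diff)
for i in range(1,n):
    if stt[i,4]>25: print('scene diff',stt[i],c[i].round(0))
names=dict(bottle=[.673,.423,.1],ink=[.718,.171,.03],tint=[.5125,.2636,.03],cup=[.763,.258,.04],mallet=[.5316,.393,.03],blade=[.605,.2,.02],wedge=[.667,-.13,.01])
for k,v in names.items(): print(k,proj(s,v).round(0))
W=cloud(s)
for k,(x0,x1,y0,y1,z0,z1) in dict(tint=(.48,.55,.23,.30,.02,.07),ink=(.68,.76,.13,.21,.02,.06),mallet=(.33,.62,.32,.47,.02,.06),blade=(.57,.645,.17,.28,.02,.05)).items():
    m=(W[...,0]>x0)&(W[...,0]<x1)&(W[...,1]>y0)&(W[...,1]<y1)&(W[...,2]>z0)&(W[...,2]<z1); w=W[m]; print(k,len(w),w.min(0).round(3),w.max(0).round(3))
E
```

```text
t 37.7 p [0.6082 0.3759 0.1919] q [ 0.5391 -0.4651  0.5283  0.4626] F [-0.1 -0.6  0. ] w 0.0602 j [ 0.456  0.5    1.247  0.     1.379 -0.975]
scene diff [100   0   8   6  37] [104.   2.]
scene diff [ 268    0   41   39 1082] [289.  17.]
scene diff [396   0  14  28 238] [402.  11.]
scene diff [473   0  32  16 411] [490.   7.]
scene diff [128  11   7  12  56] [131.  17.]
scene diff [482  17  26  70 505] [498.  53.]
scene diff [109  24  27   7 157] [122.  27.]
scene diff [513  29  13   8  82] [519.  33.]
scene diff [ 106   33   54   48 1357] [130.  56.]
scene diff [282  42  32  38 518] [300.  56.]
scene diff [362  42  32  26 625] [377.  54.]
scene diff [476  42  22  30 420] [486.  55.]
scene diff [504  42  24  33 448] [515.  56.]
scene diff [314  60  11  31 195] [318.  78.]
scene diff [472  77  10  16 108] [476.  84.]
scene diff [489  78   7   5  29] [492.  80.]
scene diff [501  78   5   6  27] [503.  80.]
scene diff [326  84  14  30 206] [334. 100.]
scene diff [367  88  14  13  95] [375.  95.]
scene diff [ 445   88   75   89 3033] [484. 132.]
scene diff [357  92   6   5  26] [359.  94.
[... 1407 characters left out ...]
 diff [111 276  39  13 362] [130. 283.]
scene diff [285 283  24  12 193] [298. 290.]
scene diff [350 283  26  15 154] [361. 291.]
scene diff [  95  289   88   58 1638] [131. 315.]
scene diff [224 295  48  17 459] [248. 303.]
scene diff [287 297  19   8 103] [295. 300.]
scene diff [225 316  32  13 248] [240. 322.]
scene diff [  70  325  121   38 1680] [128. 351.]
bottle [[493. 232.]]
ink [[372. 267.]]
tint [[404. 213.]]
cup [[417. 280.]]
mallet [[457. 219.]]
blade [[382. 238.]]
wedge [[241. 253.]]
tint 194 [0.495 0.246 0.02 ] [0.531 0.28  0.052]
ink 251 [0.703 0.153 0.02 ] [0.738 0.187 0.042]
mallet 1111 [0.36  0.336 0.02 ] [0.574 0.431 0.053]
blade 366 [0.596 0.188 0.02 ] [0.624 0.263 0.04 ]
```

Run:
```python
from h import *
d=grab('top');im=d['image'].astype(int)
print([f'{im[148,u,0]}/{im[148,u,2]}' for u in range(358,370)])
sign_off();st()
```

```text
['101/220', '102/220', '99/213', '78/168', '83/173', '104/202', '130/238', '132/238', '130/238', '132/239', '132/239', '132/239']
the job is handed in; nothing more can be done
the job is handed in; nothing more can be done
```

The wedge is driven in under the far foot, and I handed the job in at about 38 s of the 72 s allowed.

- **Finding the foot:** the blade jammed against the near foot's face (about 15 N). It slid about 47 mm in under the far foot with no resistance, so the far foot is the short one.
- **Wedge:** I started it by hand about 27–30 mm in with no axial force, then drove it with the mallet. The last two taps stopped at the same place, within about 1 mm, at 28–30 N.
- **Last checks:**
  - The wedge lies flat, square and centred within a few mm, and its butt edge had not moved since the drive.
  - The blade and mallet lie flat near where they started, clear of the press and the wedge.
  - The tint pot and ink pot measure where they were at the start. I did not measure the paint bottle, cup or brush jar again.
- **One disagreement:** the images put the final depth at about 58–60 mm, against the stated 53 mm stop. I put this down to calibration and some give under load, because the wedge would go no further.

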